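# Bring the top half of a plaster mould over its bottom half, against a straightedge

## Robot

A 6-joint arm with a two-finger parallel gripper is mounted at the origin on the work surface. World frame = base frame: x ahead of the robot, y to its left, z up, the work surface at z = 0. Lengths are in m, angles in rad, forces in N, time in s.
With the tool pointing down it reaches from about 0.4 to 0.825 m from the base axis. Payload 7 kg.
Tool frame: the origin (TCP) lies between the finger pads; the fingertips stand 22 mm ahead of it and the grasp point (between the pads) lies 3 mm ahead of it; z points along the fingers, y is the direction in which the jaws open and shut (so a half turn about z gives the same grasp; the last joint's range is limited). The gripper opens to 88 mm and grips with 3 to 60 N. Pads are 19 mm wide; open, the fingers measure 130 mm over their backs; the gripper's body (78 mm by 193 mm) begins 47 mm behind the grasp point.
Start: joints at [1.4, 0.359, 0.012, 0, -1.224, -0.288], TCP at [0.299, 0.605, 0.218] pointing down, gripper open.
Joint ranges: [-3.07, 3.07], [-1.43, 2.12], [-1.02, 1.25], [-3.03, 1.67], [-3.05, -0], [-3.03, 3.03]. Speed limits (rad/s): [2.39, 2.39, 3.01, 3.14, 3.14, 3.14].

## Interface

Orientations are given as [roll, pitch, yaw] about the fixed x, y, z axes, in that order (R = Rz(yaw) Ry(pitch) Rx(roll)).
In Python, from station import * gives the robot as it stands. The module is installed in compiled form; this text tells all that it offers.
- The arm moves only by the tool move_arm, never from a script. Its argument "rows" is a list of rows, each an object with "delta_rot": the turn, a rotation vector about the world's x, y, z in degrees, a list of three; "delta_pos": the shift along the world's x, y, z in cm, a list of three; "hand": the finger opening in cm, from 0 to 8.76. A call has exactly 10 rows; each row shifts and turns the commanded pose from where the row before left it; what a row does not reach is not made up. A row lasts 1/10 s, in which the tool goes at most 50 mm and 8.59 degrees, less where a joint would pass 70% of its speed; a pose out of reach is approached as far as the arm can. A call is refused whole if a number of a shift passes 5 or a number of a turn 8.59, either way. A call with a gripper value outside its range is refused whole. The fingers move at their own pace and stop on an object; "force" is the grip in N (left out, the last holds). Time passes only in rows, so rows that do not move let the fingers close, or fill a call up. It gives the time, the measured TCP pose, the force and the opening at its end, in the units of the state.
- get_state(): the state, without advancing time (a new reading comes with each control period).
- grab_frame(name): name is "scene" or "side" or "wrist"; returns the picture (420x560x3 uint8, blue, green, red); there is no depth.
- camera_info(name): a dict with "camera_matrix" (3x3 intrinsics, pixels), "world_from_camera" (4x4, takes a point from camera to world coordinates); the wrist camera has in their place "T_tool_cam" (4x4, takes a point from camera to tool coordinates, whose origin is the TCP and whose axes are the flange's). Camera axes: x right, y down, z forward; pixel columns grow to the right and rows downward; lengths in m; the calibration is good to about 2 mm. A picture is of the moment at which its call begins: read the wrist's pose just before it. camera_info takes no time and is no camera call.
- job_done(): hands the job in, once; it reports no verdict.
The state is a dict: "t": time; "q": joint angles; "qd": joint speeds; "joint_efforts": joint torques, N m; "eef_pos": TCP position; "ee_rot": TCP orientation; "force": force on the tool from outside, world axes, zero at the start; "moment": the same for the moment, N m; "width": finger opening in m.
Only numpy, scipy, OpenCV 4.12 (cv2) and the standard library are available. Lean on these libraries where they do the work, as an engineer would, in place of code of your own. Each camera call takes 0.05 s, during which the arm holds its last target.

## Task

Get this two-part plaster mould ready to close: first lay the straightedge flat on the bench with its wide ledge's long edge flush along the bottom half's long side that faces away from the tile rack, roughly centred on it, and let go of it there. Then pick up the top half by its wooden batten, carry it over the tile rack and stop with it hovering about a centimetre above the bottom half, level, outlines lined up and pouring necks at the same end, never touching the bottom half. Finish still holding it there, with the straightedge still flush, the rack not bumped and the tub, jar and plaster disc left where they are.

Things in the scene. Friction and masses are not known exactly. Their poses are not given: they have to be found in the camera images.
- lower_half: Bottom mould half, white plaster, fixed, 45 mm tall, hollow. Main part 116 (x) x 96 (y) mm; a pouring neck 50 mm wide sticks out at the +x end to x = +92. Origin: centre of the main part's underside, on the bench; x towards the neck, z up. Long sides at y = +48 and y = -48; the straightedge goes on the y = -48 side, away from the rack. Mating face at z = 45.
- upper_half: Top mould half, loose plaster, about 0.45 kg: main part 116 (x) x 96 (y) x 35 (z) mm, neck 50 wide to x = +93. Upright wooden batten on top: 80 (x) x 24 (y), z = 35 to 80, centred at x = +8. Origin: centre of the main part's underside; x towards the neck, z up. Starts right way up on a fixed 15 mm board, 240 x 160, beyond the rack. Lined up, its axes match the bottom half's.
- upper_grip (a point): Point on the top half's batten, on its middle line and mid-length, 63 mm above the top half's underside: a good place to grip, across y.
- upper_neck (a point): Point at the neck's end on the top half's underside (x = +93 mm, y = 0, z = 0 in its frame).
- straightedge: Straightedge, loose, about 0.35 kg, lying flat: aluminium plate 240 (x) x 90 (y) x 6 mm, with an upright wooden handle 90 (x) x 12 (y), z = 6 to 42. Origin: underside, beneath the handle's centre; z up. The handle is off centre: the wide ledge's long edge is at y = +65, the other edge at y = -25. Starts off the bottom half's y = -48 side, wide ledge roughly towards it.
- edge_mid (a point): Middle of the straightedge's working edge, on the underside (0, +65, 0 mm in its frame).
- rack: Tile rack, fixed, between the two mould halves: wooden base 270 (x) x 50 (y) x 20 mm with a row of five upright tiles 10 mm thick, the tallest reaching z = 130 mm. Origin: centre of the underside; the row runs along x.
- tub: Bystander: white open tub, 84 mm across, 75 mm tall, loose. Origin: centre of its underside.
- jar: Bystander: lidded jar, 60 mm across, 85 mm tall, loose. Origin: centre of its underside.
- disc: Bystander: plaster disc, 90 mm across, 26 mm thick, loose. Origin: centre of its underside.
Things that resemble listed ones, but are neither listed nor needed, are in the scene too. Leave any yellow look-alike of the upper_half alone.

How it is judged:
On the way, in this order (a step that is already met when the one before it is completed fails the run):
1. the straightedge lies flat and flush along the bottom half's long side away from the rack, and is let go (y of edge_mid in the frame of lower_half between -0.0515 and -0.044 m and angle between the x axis of straightedge and the x axis of lower_half, either way round below 0.04 rad and x of edge_mid in the frame of lower_half between -0.06 and 0.06 m and height (world z) of straightedge below 0.004 m and angle between straightedge's own z axis and vertical below 0.03 rad and contact force between the fingers and straightedge below 0.1 N and linear speed of straightedge below 0.01 m/s), for 0.2 s.
2. the top half is above the tile rack, higher than the tiles (height (world z) of upper_half above 0.131 m and y of upper_half in the frame of rack between -0.07 and 0.07 m and x of upper_half in the frame of rack between -0.19 and 0.19 m), for 0.02 s.
At the end, for the whole second after the job is handed in: Top half held still 3-20 mm above the bottom half, within 7 mm sideways, 3.4 degrees in turn and level, necks at one end, touching only the gripper. Straightedge flat, not held, within 3.5 mm of the side, parallel within 2.3 degrees, middle within 60 mm of the side's middle (y of edge_mid in the frame of lower_half between -0.0515 and -0.044 m and angle between the x axis of straightedge and the x axis of lower_half, either way round below 0.04 rad and x of edge_mid in the frame of lower_half between -0.06 and 0.06 m and height (world z) of straightedge below 0.004 m and angle between straightedge's own z axis and vertical below 0.03 rad and z of upper_half in the frame of lower_half between 0.048 and 0.065 m and horizontal distance between upper_half and lower_half below 0.007 m and angle between the x axis of upper_half and the x axis of lower_half, either way round below 0.06 rad and x of upper_neck in the frame of lower_half above 0.07 m and angle between upper_half's own z axis and vertical below 0.06 rad and linear speed of upper_half below 0.02 m/s and contact force between the fingers and upper_half above 2 N and contact force between upper_half and lower_half below 0.1 N and contact force between each of upper_half, the arm, the fingers and straightedge below 0.1 N and contact force between upper_half and rack below 0.1 N); the arm keeps its last pose, push and grip.
It fails at once if the top half touches the bottom half (contact force between upper_half and lower_half above 0.5 N).
It fails at once if the rack is bumped (contact force between rack and the arm above 1 N or contact force between rack and the fingers above 1 N or contact force between rack and upper_half above 1 N or contact force between rack and straightedge above 1 N).
It fails at once if the tub, jar or disc is moved more than 20 mm (distance of any of tub, jar, disc from where it was at the start of the episode above 0.02 m).
It also fails if it takes over 53 s, if anything falls off the work surface, if the arm or the gripper's body presses on something with over 40 N, if the wrist force passes 120 N, or if a joint passes its speed limit or range.

## Working session

There is one attempt and no reset: what is moved stays moved. The work goes in short steps, Python scripts to look and compute and a tool call to move; the robot and the scene stay as the last step left them, time stands still between calls to the robot, and variables do not carry over. Pictures are saved under pics/ and viewed, and the job is handed in when it is done.

Besides the shell and the picture viewer there is one more tool, called after "Request:" as name(argument=value, ...), one argument or row to a line, values as JSON. move_arm: Moves the arm, as the interface text tells. Its arguments: {"type":"object","properties":{"rows":{"type":"array"},"force":{"type":"number"}},"required":["rows"]}

```bash
mkdir -p pics; python3 - <<'E'
from station import *
import cv2,numpy as np
s=get_state();print(s)
for n in("scene","side","wrist"):
    cv2.imwrite(f"pics/{n}0.png",grab_frame(n))
    print(n,camera_info(n))
E
```

```text
{'t': 0.0, 'q': array([ 1.40012800e+00,  3.59370554e-01,  1.10349053e-02, -3.86965047e-04,
       -1.22408813e+00, -2.88154697e-01]), 'qd': array([ 1.32926407e-03, -1.08379394e-03, -2.84965043e-04,  7.57219231e-05,
        6.27778349e-05,  1.86530643e-03]), 'joint_efforts': array([ 1.68687733e-03, -5.82721066e+01,  2.93046981e+01,  6.99675232e+00,
        7.06955689e-03, -1.59748488e-04]), 'eef_pos': array([0.29870672, 0.60472902, 0.2167162 ]), 'ee_rot': array([ 3.13992892e+00, -1.13772621e-04, -4.58954722e-01]), 'force': array([-0.64946291, -0.67000929,  0.76976772]), 'moment': array([ 0.00197673, -0.01594135,  0.0559258 ]), 'width': 0.08789196576839048}
scene {'camera_matrix': array([[421.26619861,   0.        , 278.01720156],
       [  0.        , 421.26619861, 212.6048317 ],
       [  0.        ,   0.        ,   1.        ]]), 'world_from_camera': array([[-0.43909047,  0.72934321, -0.5246504 ,  1.10370652],
       [ 0.8982975 ,  0.36689337, -0.24176611,  0.35400393],
       [ 0.01616028, -0.57744934, -0.81626656,  0.99291231],
       [ 0.        ,  0.        ,  0.        ,  1.   
[... 289 characters left out ...]
, -0.62409817,  0.68281664, -0.72900184],
       [-0.00278834, -0.73735606, -0.67549853,  0.89212276],
       [ 0.        ,  0.        ,  0.        ,  1.        ]])}
wrist {'camera_matrix': array([[361.94968344,   0.        , 277.17650883],
       [  0.        , 361.94968344, 213.62412098],
       [  0.        ,   0.        ,   1.        ]]), 'T_tool_cam': array([[-1.60053788e-05, -9.52039120e-01, -3.05976330e-01,
         8.22212674e-02],
       [ 9.99999794e-01,  1.81071973e-04, -6.15710951e-04,
         4.39936636e-04],
       [ 6.41584649e-04, -3.05976277e-01,  9.52038921e-01,
        -1.65921976e-01],
       [ 0.00000000e+00,  0.00000000e+00,  0.00000000e+00,
         1.00000000e+00]])}
```

View pics/scene0.png

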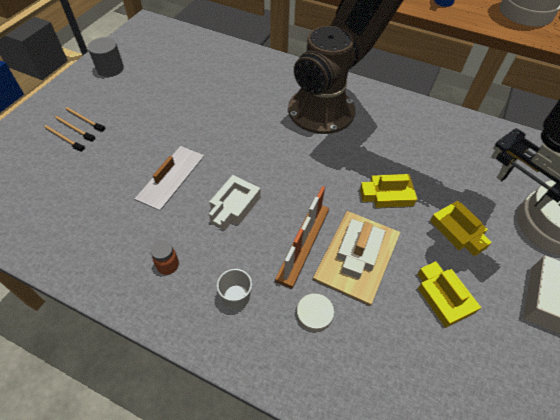

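View pics/side0.png

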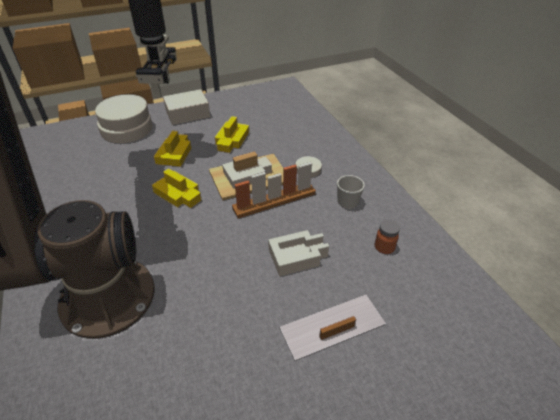

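View pics/wrist0.png

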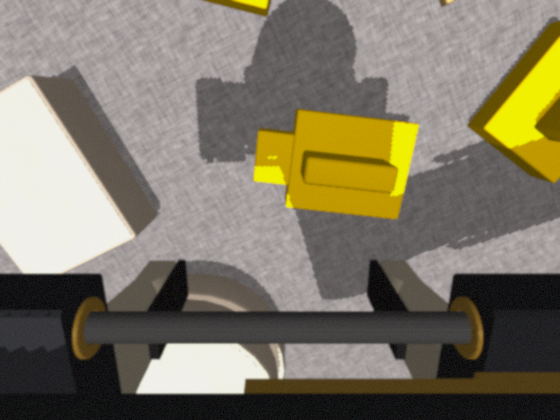

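The scene picture shows the straightedge near (170,177), the bottom half near (235,200), the rack near (305,240) and the top half on its board near (360,248). I'll enlarge these.

```bash
python3 - <<'E'
import cv2
a=cv2.imread("pics/scene0.png");b=cv2.imread("pics/side0.png")
def c(im,x,y,w,h,k,n): cv2.imwrite(n,cv2.resize(im[y:y+h,x:x+w],None,fx=k,fy=k,interpolation=cv2.INTER_CUBIC))
c(a,125,140,140,100,5.5,"pics/s1.png")
c(a,270,180,140,130,4.5,"pics/s2.png")
c(b,265,220,130,140,4.2,"pics/d1.png")
c(b,205,140,125,80,6,"pics/d2.png")
E
```

```text
(no output)
```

View pics/s1.png

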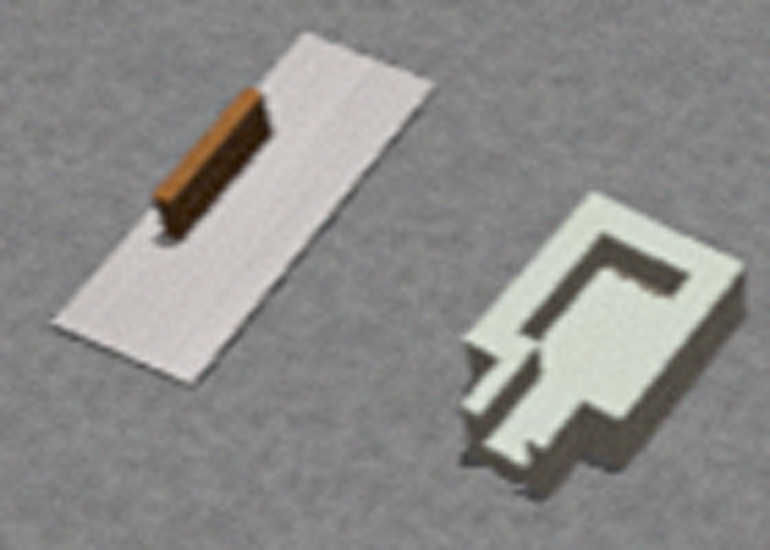

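View pics/s2.png

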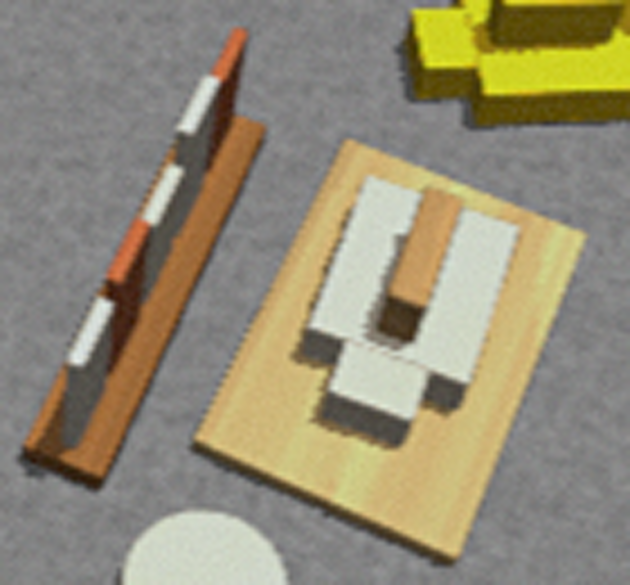

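View pics/d1.png

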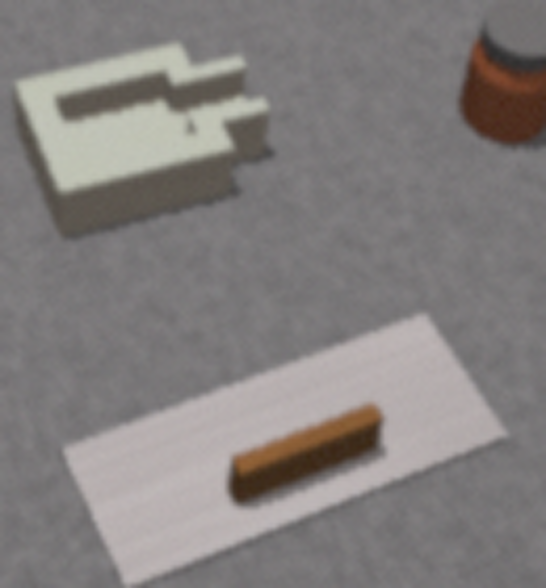

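View pics/d2.png

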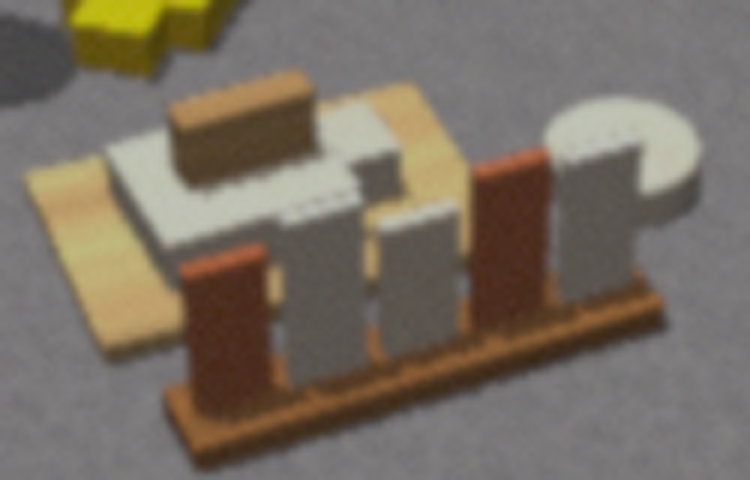

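```bash
cat > h.py <<'E'
import numpy as np
from scipy.optimize import least_squares
from station import *
K={};T={}
for n in("scene","side"):
    i=camera_info(n);K[n]=i["camera_matrix"];T[n]=np.linalg.inv(i["world_from_camera"])
def proj(n,P,k=None,t=None):
    k=K[n] if k is None else k;t=T[n] if t is None else t
    c=P@t[:3,:3].T+t[:3,3];return (c@k.T)[:,:2]/c[:,2:]
def src(p,k,o): return (np.array(p,float)+.5)/k-.5+np.array(o)
def fit(obs,z0,x0=(0.6,0,0),cams=None):
    # obs: list (cam, pix, modelpoint mm)
    M=np.array([o[2] for o in obs],float)/1000
    def W(v):
        c,s=np.cos(v[2]),np.sin(v[2])
        return np.c_[v[0]+c*M[:,0]-s*M[:,1],v[1]+s*M[:,0]+c*M[:,1],z0+M[:,2]]
    def r(v):
        w=W(v);out=[]
        for i,o in enumerate(obs):
            kt=(None,None) if cams is None or o[0] not in cams else cams[o[0]]
            out.append(proj(o[0],w[i:i+1],*kt)[0]-o[1])
        return np.array(out).ravel()
    s=least_squares(r,x0,loss='soft_l1')
    return s.x,r(s.x).reshape(-1,2)
E
cat > m1.py <<'E'
from h import *
A=lambda p:("scene",src(p,5.5,(125,140)));B=lambda p:("scene",src(p,4.5,(270,180)))
C=lambda p:("side",src(p,4.2,(265,220)));D=lambda p:("side",src(p,6,(205,140)))
def mk(f,l): return [(*f(p),m) for p,m in l]
lo=[(-58,-48,45),(-58,48,45),(58,48,45),(58,-48,45)]
se=[(-120,-25,6),(-120,65,6),(120,65,6),(120,-25,6)]
up=[(-58,-48,35),(-58,48,35),(58,48,35),(58,-48,35)]
ba=[(-32,-12,80),(-32,12,80),(48,12,80),(48,-12,80)]
O={"lower":(mk(A,zip([(595,192),(745,262),(625,418),(465,340)],lo)),mk(C,zip([(62,190),(17,83),(180,42),(232,150)],lo)),0),
"straight":(mk(A,zip([(305,32),(433,85),(193,383),(52,322)],se)),mk(C,zip([(128,585),(63,450),(430,313),(508,435)],se)),0),
"upper":(mk(B,list(zip([(368,177),(520,225),(465,383),(307,330)],up))+list(zip([(427,187),(464,194),(427,308),(388,295)],ba))),
 mk(D,list(zip([(165,248),(107,150)],up))+list(zip([(178,128),(167,103),(302,70),(315,92)],ba))),.015),
"rack":(mk(B,[((265,125),(-135,25,20)),((103,485),(135,25,20)),((27,452),(135,-25,20))]),mk(D,[((197,447),(-135,-25,20)),((168,395),(-135,25,20)),((660,300),(135,-25,20))]),0)}
for k,(a,b,z) in O.items():
    for n,o in(("scene",a),("side",b),("both",a+b)):
        x,r=fit(o,z);print(k,n,np.round(x*[1000,1000,57.3],1),np.round(r,1).tolist())
E
python3 m1.py
```

```text
lower scene [491.8 -63.5  -4.1] [[-0.3, -0.3], [0.2, 0.1], [-0.1, 0.2], [0.2, -0.0]]
lower side [490.7 -67.2  -4.9] [[-0.5, 0.6], [-0.5, -0.4], [0.2, 0.1], [0.8, -0.4]]
lower both [491.3 -64.9  -4.4] [[-0.5, -0.6], [-0.1, -0.1], [-0.7, -0.1], [-0.2, -0.5], [-0.4, -0.1], [-0.6, -0.8], [-0.1, -0.6], [0.7, -1.2]]
straight scene [ 4.926e+02 -3.120e+02  1.000e-01] [[-0.1, -0.2], [0.5, -0.5], [-0.2, 0.3], [-0.1, 0.2]]
straight side [ 4.913e+02 -3.153e+02 -2.000e-01] [[-0.2, 0.8], [-0.2, -0.7], [-0.4, -0.3], [1.0, 0.1]]
straight both [ 4.917e+02 -3.140e+02 -1.000e-01] [[-0.4, -0.5], [0.2, -0.8], [-0.7, -0.2], [-0.6, -0.3], [-0.2, 0.3], [-0.3, -1.1], [-0.6, -0.8], [0.8, -0.5]]
upper scene [480.3 312.    3.6] [[-0.5, -0.7], [0.1, 0.2], [1.1, 0.6], [0.0, -0.5], [-0.5, -0.6], [0.3, 0.8], [0.1, 0.2], [-0.5, -0.1]]
upper side [476.3 305.9   2.3] [[-0.2, -0.0], [-0.5, -0.5], [0.4, 0.3], [-0.4, 0.4], [0.0, -0.3], [0.7, 0.0]]
upper both [479.  311.3   3.5] [[-0.5, -1.1], [0.0, -0.1], [0.9, 0.1], [-0.1, -1.1], [-0.5, -1.1], [0.3, 0.4], [-0.0, -0.3], [-0.7, -0.7], [0.5, -1.1], [-0.4, -1.3], [0.8, -0.8], [-0.1, -0.6], [0.1, -1.5], [0.9, -1.3]]
rack scene [534.2 169.1   2.9] [[-0.1, 0.3], [0.7, -0.2], [-0.6, -0.1]]
rack side [528.7 164.9   3.5] [[0.1, 1.0], [-1.2, -0.6], [0.9, -0.4]]
rack both [532.4 168.2   3.2] [[-0.3, -0.3], [0.9, -0.9], [-0.5, -0.7], [0.8, -0.3], [-0.4, -1.8], [1.6, -1.2]]
```

Request:
move_arm(
  rows=[
    {"delta_pos": [1.9, -4.6, 0], "delta_rot": [0, 0, 2.6], "hand": 8.7},
    {"delta_pos": [1.9, -4.6, 0], "delta_rot": [0, 0, 2.6], "hand": 8.7},
    {"delta_pos": [1.9, -4.6, 0], "delta_rot": [0, 0, 2.6], "hand": 8.7},
    {"delta_pos": [1.9, -4.6, 0], "delta_rot": [0, 0, 2.6], "hand": 8.7},
    {"delta_pos": [1.9, -4.6, 0], "delta_rot": [0, 0, 2.6], "hand": 8.7},
    {"delta_pos": [1.9, -4.6, 0], "delta_rot": [0, 0, 2.6], "hand": 8.7},
    {"delta_pos": [1.9, -4.6, 0], "delta_rot": [0, 0, 2.6], "hand": 8.7},
    {"delta_pos": [1.9, -4.6, 0], "delta_rot": [0, 0, 2.6], "hand": 8.7},
    {"delta_pos": [1.9, -4.6, 0], "delta_rot": [0, 0, 2.6], "hand": 8.7},
    {"delta_pos": [1.9, -4.6, 0], "delta_rot": [0, 0, 2.6], "hand": 8.7},
  ],
  force=30,
)

```text
t: 1.15
eef_pos: [0.4892, 0.1432, 0.2178]
ee_rot: [-3.141, -0.0, -0.003]
force: [0.9, -0.2, 0.3]
width: 0.087
```

Request:
move_arm(
  rows=[
    {"delta_pos": [0, -4.6, 0], "delta_rot": [0, 0, 0], "hand": 8.7},
    {"delta_pos": [0, -4.6, 0], "delta_rot": [0, 0, 0], "hand": 8.7},
    {"delta_pos": [0, -4.6, 0], "delta_rot": [0, 0, 0], "hand": 8.7},
    {"delta_pos": [0, -4.6, 0], "delta_rot": [0, 0, 0], "hand": 8.7},
    {"delta_pos": [0, -4.6, 0], "delta_rot": [0, 0, 0], "hand": 8.7},
    {"delta_pos": [0, -4.6, 0], "delta_rot": [0, 0, 0], "hand": 8.7},
    {"delta_pos": [0, -4.6, 0], "delta_rot": [0, 0, 0], "hand": 8.7},
    {"delta_pos": [0, -4.6, 0], "delta_rot": [0, 0, 0], "hand": 8.7},
    {"delta_pos": [0, -4.6, 0], "delta_rot": [0, 0, 0], "hand": 8.7},
    {"delta_pos": [0, -4.6, 0], "delta_rot": [0, 0, 0], "hand": 8.7},
  ],
)

```text
t: 2.15
eef_pos: [0.4885, -0.3167, 0.2176]
ee_rot: [-3.141, -0.0, -0.005]
force: [2.2, 1.0, 0.2]
width: 0.087
```

```bash
python3 - <<'E'
from station import *
import cv2
s=get_state();print(s['t'],s['eef_pos'],s['ee_rot'],s['force'])
cv2.imwrite("pics/w1.png",grab_frame("wrist"))
E
```

```text
2.15 [ 0.48848828 -0.3167249   0.21757449] [-3.14143868e+00 -3.61815192e-06 -5.06548546e-03] [2.20744021 0.98414518 0.21700117]
```

View pics/w1.png

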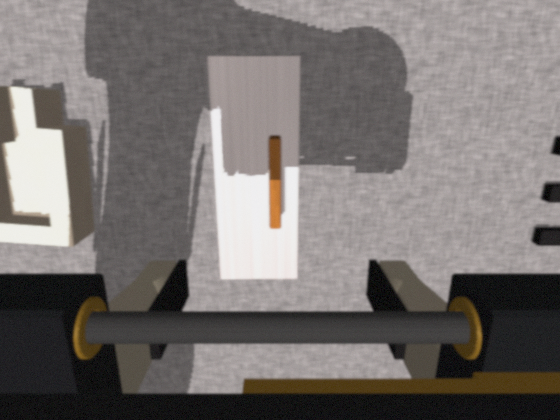

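```bash
python3 - <<'E'
import cv2
a=cv2.imread("pics/w1.png")
def c(im,x,y,w,h,k,n): cv2.imwrite(n,cv2.resize(im[y:y+h,x:x+w],None,fx=k,fy=k,interpolation=cv2.INTER_CUBIC))
c(a,195,45,120,245,2.4,"pics/w1a.png")
c(a,0,75,110,180,3.2,"pics/w1b.png")
E
```

```text
(no output)
```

View pics/w1a.png

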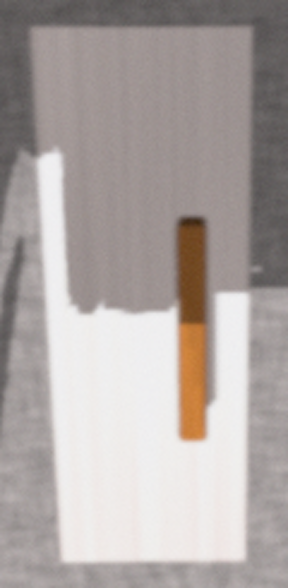

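View pics/w1b.png

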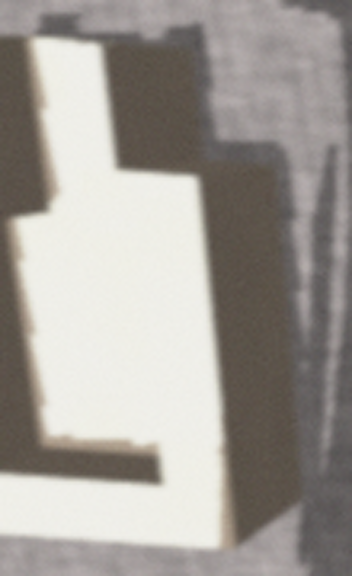

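```bash
cat >> h.py <<'E'
from scipy.spatial.transform import Rotation as R
def wristcam(pos,rpy):
    i=camera_info("wrist");W=np.eye(4);W[:3,:3]=R.from_euler('xyz',rpy).as_matrix();W[:3,3]=pos
    return {"wrist":(i["camera_matrix"],np.linalg.inv(W@i["T_tool_cam"]))}
E
python3 - <<'E'
from h import *
c=wristcam([0.48848828,-0.3167249,0.21757449],[-3.14143868e+00,0,-5.06548546e-03])
A=lambda p,m:("wrist",src(p,2.4,(195,45)),m)
B=lambda p,m:("wrist",src(p,3.2,(0,75)),m)
def show(n,o):
    x,r=fit(o,0,(.49,-.2,0),c);print(n,np.round(x*[1000,1000,57.3],1),np.round(r,1).tolist())
show("se",[A((31,27),(120,65,6)),A((251,27),(120,-25,6)),A((246,561),(-120,-25,6)),A((62,562),(-120,65,6))])
show("se+h",[A((31,27),(120,65,6)),A((251,27),(120,-25,6)),A((246,561),(-120,-25,6)),A((62,562),(-120,65,6)),A((180,440),(-45,6,42)),A((206,440),(-45,-6,42))])
show("lo",[B((197,177),(58,-48,45)),B((233,547),(-58,-48,45)),B((102,44),(92,-25,45)),B((117,168),(58,-25,45)),B((300,498),(-58,-48,0))])
E
```

```text
se [ 489.1 -314.3    0. ] [[-0.9, -0.2], [1.1, -0.8], [0.3, 0.8], [-0.4, 0.8]]
se+h [ 4.898e+02 -3.142e+02  1.000e-01] [[-1.2, -0.8], [0.8, -1.5], [0.3, 0.3], [-0.4, 0.3], [-0.4, 1.0], [0.7, 0.9]]
lo [490.4 -66.2  -5.3] [[0.2, -0.5], [-0.3, 0.7], [0.0, -0.4], [-0.2, 0.1], [0.3, 0.4]]
```

Request:
move_arm(
  rows=[
    {"delta_pos": [0.1, 0.1, -2.3], "delta_rot": [0, 0, 0], "hand": 8.7},
    {"delta_pos": [0.1, 0.1, -2.3], "delta_rot": [0, 0, 0], "hand": 8.7},
    {"delta_pos": [0, 0, -2.3], "delta_rot": [0, 0, 0], "hand": 8.7},
    {"delta_pos": [0, 0, -2.3], "delta_rot": [0, 0, 0], "hand": 8.7},
    {"delta_pos": [0, 0, -2.3], "delta_rot": [0, 0, 0], "hand": 8.7},
    {"delta_pos": [0, 0, -2.3], "delta_rot": [0, 0, 0], "hand": 8.7},
    {"delta_pos": [0, 0, -2.3], "delta_rot": [0, 0, 0], "hand": 8.7},
    {"delta_pos": [0, 0, -2.4], "delta_rot": [0, 0, 0], "hand": 5},
    {"delta_pos": [0, 0, 0], "delta_rot": [0, 0, 0], "hand": 3},
    {"delta_pos": [0, 0, 0], "delta_rot": [0, 0, 0], "hand": 2.5},
  ],
)

```text
t: 3.2
eef_pos: [0.4908, -0.3129, 0.0327]
ee_rot: [-3.142, 0.001, -0.005]
force: [0.3, -1.2, 0.9]
width: 0.0681
```

Request:
move_arm(
  rows=[
    {"delta_pos": [0, 0, 0], "delta_rot": [0, 0, 0], "hand": 0.5},
    {"delta_pos": [0, 0, 0], "delta_rot": [0, 0, 0], "hand": 0.5},
    {"delta_pos": [0, 0, 0], "delta_rot": [0, 0, 0], "hand": 0.5},
    {"delta_pos": [0, 0, 0], "delta_rot": [0, 0, 0], "hand": 0.5},
    {"delta_pos": [0, 0, 0], "delta_rot": [0, 0, 0], "hand": 0.5},
    {"delta_pos": [0, 0, 0], "delta_rot": [0, 0, 0], "hand": 0.5},
    {"delta_pos": [0, 0, 0], "delta_rot": [0, 0, 0], "hand": 0.5},
    {"delta_pos": [0, 0, 0], "delta_rot": [0, 0, 0], "hand": 0.5},
    {"delta_pos": [0, 0, 0], "delta_rot": [0, 0, 0], "hand": 0.5},
    {"delta_pos": [0, 0, 0], "delta_rot": [0, 0, 0], "hand": 0.5},
  ],
)

```text
t: 4.2
eef_pos: [0.4914, -0.3131, 0.0334]
ee_rot: [3.141, -0.001, -0.005]
force: [-1.1, 1.1, 6.0]
width: 0.005
```

```bash
python3 - <<'E'
from station import *
import cv2
s=get_state();print(s['t'],s['eef_pos'],s['ee_rot'],s['force'],s['width'])
cv2.imwrite("pics/side2.png",cv2.resize(grab_frame("side")[200:360,220:430],None,fx=3.5,fy=3.5))
E
```

```text
4.2 [ 0.49137343 -0.31307947  0.03340259] [ 3.14101545e+00 -7.99451604e-04 -4.57628171e-03] [-1.07056226  1.13012969  5.99602771] 0.004978898626357
```

View pics/side2.png

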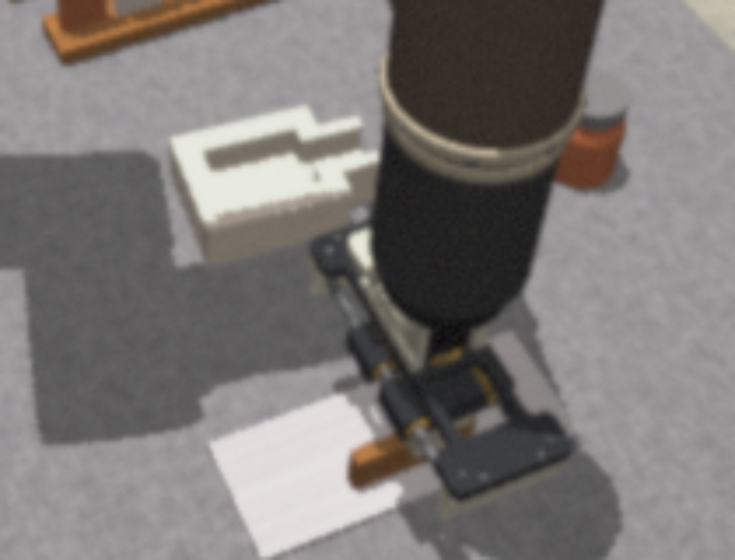

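```bash
python3 - <<'E'
from station import *
import cv2
cv2.imwrite("pics/w3.png",grab_frame("wrist"))
f=grab_frame("scene")
cv2.imwrite("pics/sc3.png",cv2.resize(f[100:240,80:280],None,fx=4,fy=4))
s=get_state();print(s['t'],s['eef_pos'],s['force'],s['width'])
E
```

```text
4.35 [ 0.49139528 -0.31312403  0.03344625] [-0.96313167  1.43392902  5.921524  ] 0.004832566002360097
```

View pics/w3.png

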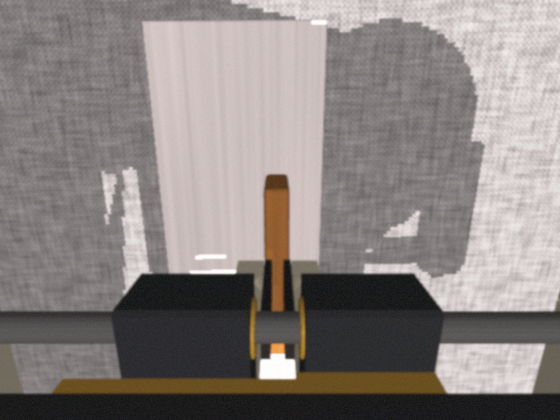

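View pics/sc3.png

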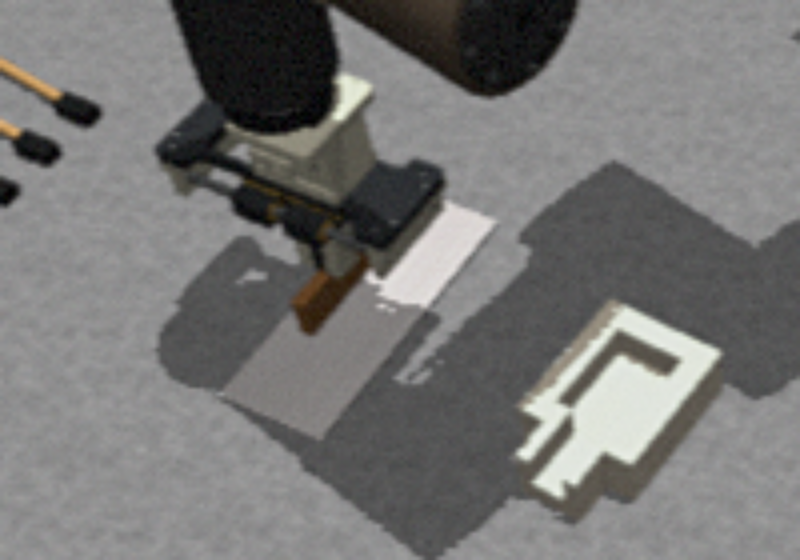

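Request:
move_arm(
  rows=[
    {"delta_pos": [0, 0, 0.6], "delta_rot": [0, 0, 0], "hand": 0.3},
    {"delta_pos": [0, 0, 0.6], "delta_rot": [0, 0, 0], "hand": 0.3},
    {"delta_pos": [-0.2, 1.5, 0], "delta_rot": [0, 0, -1], "hand": 0.3},
    {"delta_pos": [-0.2, 2, 0], "delta_rot": [0, 0, -1], "hand": 0.3},
    {"delta_pos": [-0.2, 2.2, 0], "delta_rot": [0, 0, -1], "hand": 0.3},
    {"delta_pos": [-0.2, 2.2, 0], "delta_rot": [0, 0, -1], "hand": 0.3},
    {"delta_pos": [-0.1, 2, 0], "delta_rot": [0, 0, -0.4], "hand": 0.3},
    {"delta_pos": [0, 1.5, 0], "delta_rot": [0, 0, 0], "hand": 0.3},
    {"delta_pos": [0, 0.5, 0], "delta_rot": [0, 0, 0], "hand": 0.3},
    {"delta_pos": [0, 0, 0], "delta_rot": [0, 0, 0], "hand": 0.3},
  ],
  force=40,
)

```text
t: 5.35
eef_pos: [0.4822, -0.1934, 0.0451]
ee_rot: [-3.142, -0.001, -0.081]
force: [0.1, -0.6, 0.5]
width: 0.003
```

```bash
python3 - <<'E'
from station import *
import cv2
s=get_state();print(s['t'],s['eef_pos'],s['ee_rot'],s['force'],s['moment'],s['width'])
cv2.imwrite("pics/w4.png",grab_frame("wrist"))
f=grab_frame("side")
cv2.imwrite("pics/sd4.png",cv2.resize(f[210:350,240:400],None,fx=4,fy=4))
E
```

```text
5.35 [ 0.48224361 -0.19341717  0.04508121] [-3.14157019e+00 -5.78599444e-04 -8.05838751e-02] [ 0.14739305 -0.58277907  0.50538924] [-0.03572569 -0.01934724  0.03850127] 0.00296726414063491
```

View pics/w4.png

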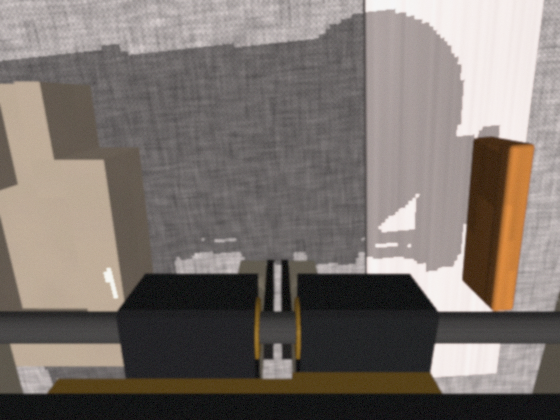

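View pics/sd4.png

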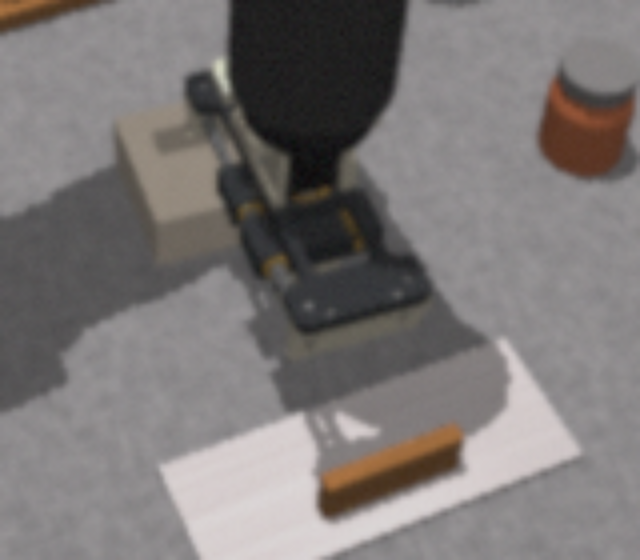

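```bash
python3 - <<'E'
import cv2,numpy as np
a=cv2.imread("pics/w3.png")[160:400,200:360];b=cv2.imread("pics/w4.png")[160:400,200:360]
cv2.imwrite("pics/w34.png",cv2.resize(np.hstack([a,b]),None,fx=2.4,fy=2.4))
E
```

```text
(no output)
```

View pics/w34.png

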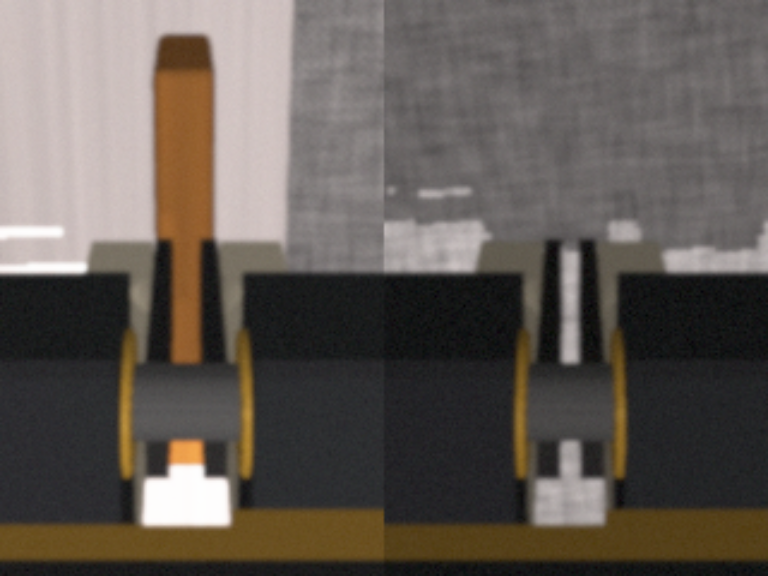

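```bash
python3 - <<'E'
from h import *
se=np.array([[.4902,-.3141,0]])
P=lambda x,y,z:np.array([[.4902+x/1000,-.3141+y/1000,z/1000]])
th=np.radians(-4.7)
L=lambda x,y,z:np.array([[.491+(np.cos(th)*x-np.sin(th)*y)/1000,-.0655+(np.sin(th)*x+np.cos(th)*y)/1000,z/1000]])
for n,pos,rpy in(("w3",[.4914,-.3131,.0334],[3.141,-.0008,-.0046]),("w4",[.48224,-.19342,.04508],[-3.14157,-.0006,-.0806])):
  for dz in(0,.01,.02):
    k,t=wristcam(np.array(pos)+[0,0,dz],rpy)["wrist"]
    q=lambda p:np.round(proj("",p,k,t)[0]).astype(int).tolist()
    print(n,dz,"plate far",q(P(120,65,6)),q(P(120,-25,6)),"hand far top",q(P(45,6,42)),q(P(45,-6,42)),"base",q(P(45,6,6)),"near",q(P(-45,6,42)),q(P(-45,-6,42)),"plnear",q(P(-120,-25,6)),
     "lo",q(L(58,-48,45)),q(L(58,-48,0)),q(L(92,-25,45)))
    tip=np.array([[0,.0025,.022],[.0095,.0025,.022],[-.0095,.0025,.022],[.0095,.0025,-.01]])
    ti=camera_info("wrist")["T_tool_cam"];print(" tips",np.round(proj("",tip,k,np.linalg.inv(ti))).tolist())
E
```

```text
w3 0 plate far [142, 18] [331, 17] hand far top [266, 188] [293, 188] base [268, 172] near [268, 356] [291, 355] plnear [316, 411] lo [-176, 169] [-78, 154] [-260, 81]
 tips [[282.0, 250.0], [282.0, 235.0], [282.0, 266.0], [283.0, 259.0]]
w3 0.01 plate far [149, 22] [328, 21] hand far top [266, 183] [292, 183] base [268, 168] near [269, 343] [291, 343] plnear [315, 400] lo [-150, 165] [-62, 151] [-227, 82]
 tips [[282.0, 250.0], [282.0, 235.0], [282.0, 266.0], [283.0, 259.0]]
w3 0.02 plate far [156, 25] [325, 25] hand far top [267, 178] [291, 178] base [269, 165] near [269, 332] [290, 332] plnear [314, 389] lo [-126, 162] [-47, 149] [-198, 83]
 tips [[282.0, 250.0], [282.0, 235.0], [282.0, 266.0], [283.0, 259.0]]
w4 0 plate far [368, -8] [552, -25] hand far top [516, 143] [542, 141] base [475, 135] near [496, 312] [518, 311] plnear [500, 374] lo [103, 156] [139, 144] [38, 77]
 tips [[282.0, 250.0], [282.0, 235.0], [282.0, 266.0], [283.0, 259.0]]
w4 0.01 plate far [364, -3] [538, -19] hand far top [503, 141] [528, 139] base [466, 134] near [486, 302] [507, 301] plnear [492, 363] lo [112, 153] [145, 142] [52, 78]
 tips [[282.0, 250.0], [282.0, 235.0], [282.0, 266.0], [283.0, 259.0]]
w4 0.02 plate far [360, 2] [526, -13] hand far top [491, 139] [515, 137] base [458, 132] near [476, 293] [497, 292] plnear [484, 354] lo [121, 150] [150, 140] [64, 79]
 tips [[282.0, 250.0], [282.0, 235.0], [282.0, 266.0], [283.0, 259.0]]
```

The straightedge was not gripped: it hasn't moved. In the wrist picture the visible fingertips sit at about row 260, roughly 30 mm short of the stated position, and they closed on top of the handle. I'll go back above it, open, and measure the tips from the fixed cameras.

Request:
move_arm(
  rows=[
    {"delta_pos": [0, 0, 3], "delta_rot": [0, 0, 0], "hand": 6},
    {"delta_pos": [0, 0, 3], "delta_rot": [0, 0, 0], "hand": 6},
    {"delta_pos": [0.2, -2, 0], "delta_rot": [0, 0, 1], "hand": 6},
    {"delta_pos": [0.2, -2, 0], "delta_rot": [0, 0, 1], "hand": 6},
    {"delta_pos": [0.2, -2, 0], "delta_rot": [0, 0, 1], "hand": 6},
    {"delta_pos": [0.2, -2, 0], "delta_rot": [0, 0, 1], "hand": 6},
    {"delta_pos": [0, -2, 0], "delta_rot": [0, 0, 0.7], "hand": 6},
    {"delta_pos": [0, -2.1, 0], "delta_rot": [0, 0, 0], "hand": 6},
    {"delta_pos": [0, 0, 0], "delta_rot": [0, 0, 0], "hand": 6},
    {"delta_pos": [0, 0, 0], "delta_rot": [0, 0, 0], "hand": 6},
  ],
)

```text
t: 6.45
eef_pos: [0.4893, -0.3157, 0.1043]
ee_rot: [-3.141, 0.001, -0.002]
force: [0.8, 0.4, 0.4]
width: 0.0598
```

```bash
python3 - <<'E'
from station import *
import cv2
s=get_state();print(s['t'],s['eef_pos'],s['ee_rot'],s['force'],s['width'])
f=grab_frame("side")
cv2.imwrite("pics/sd5.png",cv2.resize(f[230:360,280:420],None,fx=5,fy=5,interpolation=cv2.INTER_CUBIC))
f=grab_frame("scene")
cv2.imwrite("pics/sc5.png",cv2.resize(f[100:230,100:240],None,fx=5,fy=5,interpolation=cv2.INTER_CUBIC))
E
```

```text
6.45 [ 0.48933837 -0.31569175  0.1042512 ] [-3.14130941e+00  7.14129118e-04 -1.90395473e-03] [0.76466946 0.37844245 0.4413367 ] 0.05979956699148725
```

View pics/sd5.png

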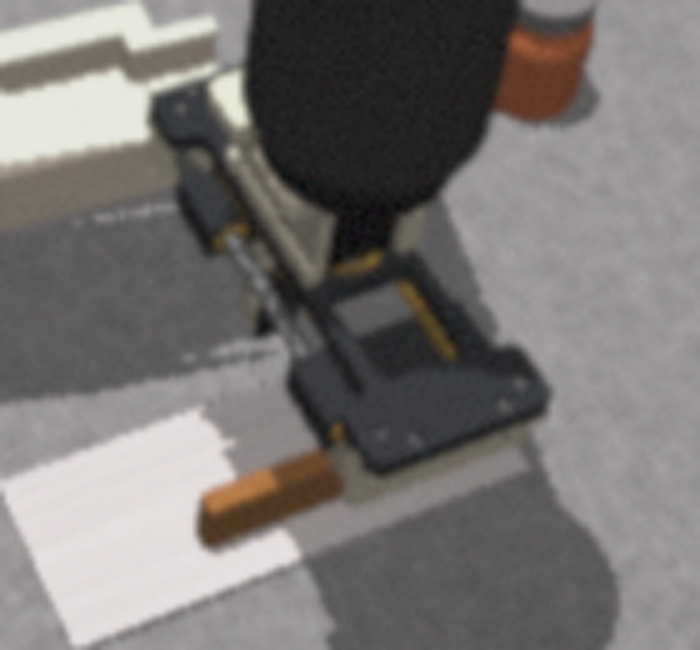

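View pics/sc5.png

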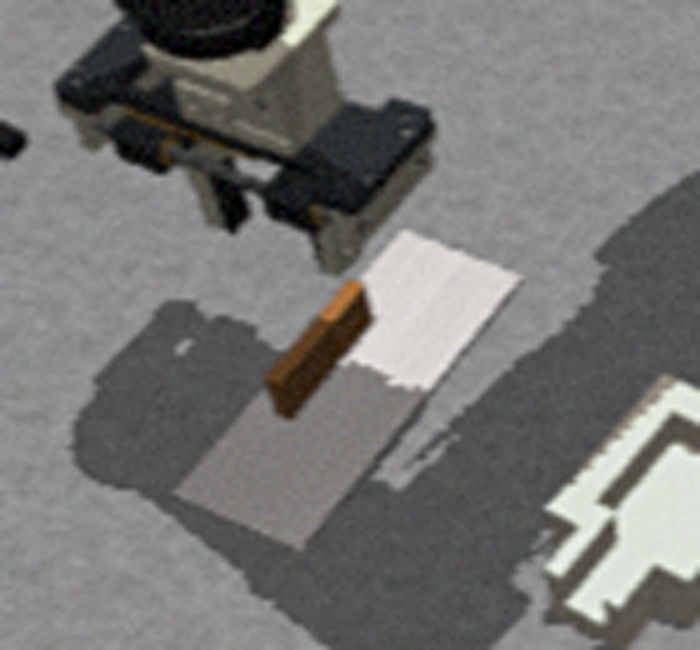

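```bash
python3 - <<'E'
from h import *
for d in(.022,.010,0,-.01,-.02):
    P=np.array([[.4893+.0095,-.3157-.03,.1043-d],[.4893+.0095,-.3157+.03,.1043-d],[.4893+.0095,-.3157+.04,.1043-d]])
    print(d,np.round((proj("scene",P)-[100,100]+.5)*5-.5).tolist())
E
```

```text
0.022 [[245.0, 270.0], [331.0, 305.0], [345.0, 311.0]]
0.01 [[240.0, 256.0], [327.0, 291.0], [341.0, 297.0]]
0 [[236.0, 244.0], [323.0, 279.0], [338.0, 285.0]]
-0.01 [[232.0, 232.0], [320.0, 267.0], [334.0, 272.0]]
-0.02 [[228.0, 219.0], [316.0, 254.0], [331.0, 260.0]]
```

Both cameras agree that the fingertips are 10 mm behind the reported TCP, 32 mm less than stated. I'll plan with tip z = TCP z + 10 mm.

Request:
move_arm(
  rows=[
    {"delta_pos": [0.1, 0.15, -1.5], "delta_rot": [0, 0, 0], "hand": 6},
    {"delta_pos": [0, 0, -1.5], "delta_rot": [0, 0, 0], "hand": 6},
    {"delta_pos": [0, 0, -1.5], "delta_rot": [0, 0, 0], "hand": 6},
    {"delta_pos": [0, 0, -1.5], "delta_rot": [0, 0, 0], "hand": 6},
    {"delta_pos": [0, 0, -1.2], "delta_rot": [0, 0, 0], "hand": 6},
    {"delta_pos": [0, 0, -1], "delta_rot": [0, 0, 0], "hand": 6},
    {"delta_pos": [0, 0, -0.6], "delta_rot": [0, 0, 0], "hand": 6},
    {"delta_pos": [0, 0, -0.6], "delta_rot": [0, 0, 0], "hand": 6},
    {"delta_pos": [0, 0, -0.4], "delta_rot": [0, 0, 0], "hand": 6},
    {"delta_pos": [0, 0, 0], "delta_rot": [0, 0, 0], "hand": 6},
  ],
)

```text
t: 7.55
eef_pos: [0.4907, -0.3133, 0.0063]
ee_rot: [-3.141, 0.001, 0.0]
force: [-0.8, 0.5, -0.3]
width: 0.06
```

Request:
move_arm(
  rows=[
    {"delta_pos": [0, 0, 0], "delta_rot": [0, 0, 0], "hand": 3},
    {"delta_pos": [0, 0, 0], "delta_rot": [0, 0, 0], "hand": 2},
    {"delta_pos": [0, 0, 0], "delta_rot": [0, 0, 0], "hand": 0.5},
    {"delta_pos": [0, 0, 0], "delta_rot": [0, 0, 0], "hand": 0.5},
    {"delta_pos": [0, 0, 0], "delta_rot": [0, 0, 0], "hand": 0.5},
    {"delta_pos": [0, 0, 0], "delta_rot": [0, 0, 0], "hand": 0.5},
    {"delta_pos": [0, 0, 0], "delta_rot": [0, 0, 0], "hand": 0.5},
    {"delta_pos": [0, 0, 0], "delta_rot": [0, 0, 0], "hand": 0.5},
    {"delta_pos": [0, 0, 0], "delta_rot": [0, 0, 0], "hand": 0.5},
    {"delta_pos": [0, 0, 0], "delta_rot": [0, 0, 0], "hand": 0.5},
  ],
  force=30,
)

```text
t: 8.55
eef_pos: [0.4909, -0.3133, 0.0067]
ee_rot: [-3.142, 0.0, 0.0]
force: [-0.9, 0.6, 0.3]
width: 0.0114
```

Request:
move_arm(
  rows=[
    {"delta_pos": [0, 0, 0.5], "delta_rot": [0, 0, 0], "hand": 0.5},
    {"delta_pos": [0, 0, 0.5], "delta_rot": [0, 0, 0], "hand": 0.5},
    {"delta_pos": [-0.2, 1.5, 0], "delta_rot": [0, 0, -1], "hand": 0.5},
    {"delta_pos": [-0.2, 2, 0], "delta_rot": [0, 0, -1], "hand": 0.5},
    {"delta_pos": [-0.2, 2.2, 0], "delta_rot": [0, 0, -1], "hand": 0.5},
    {"delta_pos": [-0.2, 2.2, 0], "delta_rot": [0, 0, -1], "hand": 0.5},
    {"delta_pos": [-0.1, 2, 0], "delta_rot": [0, 0, -0.7], "hand": 0.5},
    {"delta_pos": [0, 1.5, 0], "delta_rot": [0, 0, 0], "hand": 0.5},
    {"delta_pos": [0, 0.5, 0], "delta_rot": [0, 0, 0], "hand": 0.5},
    {"delta_pos": [0, 0, 0], "delta_rot": [0, 0, 0], "hand": 0.5},
  ],
)

```text
t: 9.55
eef_pos: [0.4822, -0.1939, 0.017]
ee_rot: [-3.142, -0.0, -0.081]
force: [0.1, 0.5, -2.5]
width: 0.0118
```

```bash
python3 - <<'E'
from station import *
import cv2
s=get_state();print(s['t'],s['eef_pos'],s['ee_rot'],s['force'],s['width'])
f=grab_frame("side")
cv2.imwrite("pics/sd6.png",cv2.resize(f[200:340,240:400],None,fx=4.5,fy=4.2,interpolation=cv2.INTER_CUBIC))
cv2.imwrite("pics/w6.png",grab_frame("wrist"))
E
```

```text
9.55 [ 0.48222067 -0.19387486  0.01703251] [-3.14157436e+00 -4.92628060e-04 -8.05241139e-02] [ 0.08136967  0.52794988 -2.49565866] 0.011789639176603766
```

View pics/sd6.png

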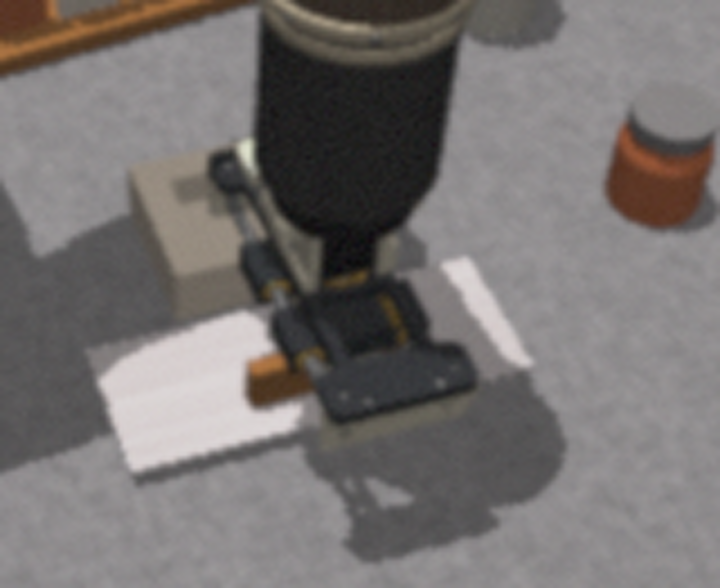

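View pics/w6.png

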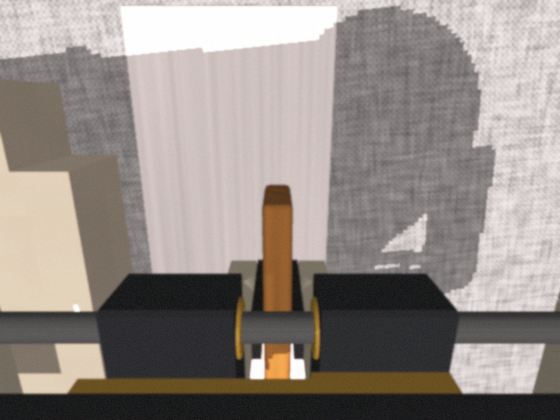

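Request:
move_arm(
  rows=[
    {"delta_pos": [0, 0, -0.4], "delta_rot": [0, 0, 0], "hand": 0.5},
    {"delta_pos": [0, 0, -0.4], "delta_rot": [0, 0, 0], "hand": 0.5},
    {"delta_pos": [0, 0, -0.2], "delta_rot": [0, 0, 0], "hand": 0.5},
    {"delta_pos": [0, 0.2, 0], "delta_rot": [0, 0, 0], "hand": 0.5},
    {"delta_pos": [0, 0.2, 0], "delta_rot": [0, 0, 0], "hand": 0.5},
    {"delta_pos": [0, 0.2, 0], "delta_rot": [0, 0, 0], "hand": 0.5},
    {"delta_pos": [0, 0.2, 0], "delta_rot": [0, 0, 0], "hand": 0.5},
    {"delta_pos": [0, 0.1, 0], "delta_rot": [0, 0, 0], "hand": 0.5},
    {"delta_pos": [0, 0, 0], "delta_rot": [0, 0, 0], "hand": 0.5},
    {"delta_pos": [0, 0, 0], "delta_rot": [0, 0, 0], "hand": 0.5},
  ],
)

```text
t: 10.65
eef_pos: [0.482, -0.1851, 0.0067]
ee_rot: [-3.141, -0.0, -0.082]
force: [0.4, 1.4, 0.9]
width: 0.0123
```

```bash
python3 - <<'E'
from station import *
import cv2
s=get_state();print(s['t'],s['eef_pos'],s['ee_rot'],s['force'],s['moment'],s['width'])
f=grab_frame("wrist");cv2.imwrite("pics/w7.png",cv2.resize(f[0:300,60:360],None,fx=2,fy=2,interpolation=cv2.INTER_CUBIC))
E
```

```text
10.65 [ 0.4820148  -0.18506821  0.00665993] [-3.14135785e+00 -1.01650805e-04 -8.16918642e-02] [0.36915541 1.35528861 0.93551377] [0.38532679 0.02375565 0.01456987] 0.012258862907988641
```

View pics/w7.png

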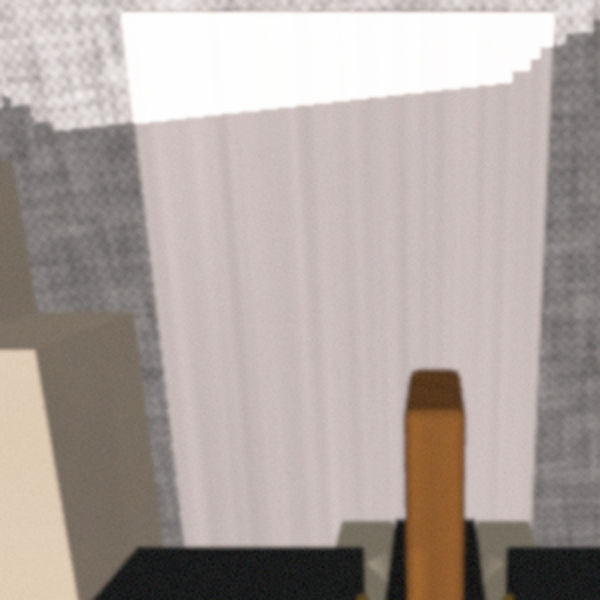

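Request:
move_arm(
  rows=[
    {"delta_pos": [0, 0.1, 0], "delta_rot": [0, 0, 0], "hand": 0.5},
    {"delta_pos": [0, 0.1, 0], "delta_rot": [0, 0, 0], "hand": 0.5},
    {"delta_pos": [0, 0.1, 0], "delta_rot": [0, 0, 0], "hand": 0.5},
    {"delta_pos": [0, 0.1, 0], "delta_rot": [0, 0, 0], "hand": 0.5},
    {"delta_pos": [0, 0.1, 0], "delta_rot": [0, 0, 0], "hand": 0.5},
    {"delta_pos": [0, 0.05, 0], "delta_rot": [0, 0, 0], "hand": 0.5},
    {"delta_pos": [0, 0, 0], "delta_rot": [0, 0, 0], "hand": 0.5},
    {"delta_pos": [0, 0, 0], "delta_rot": [0, 0, 0], "hand": 0.5},
    {"delta_pos": [0, 0, 0], "delta_rot": [0, 0, 0], "hand": 0.5},
    {"delta_pos": [0, 0, 0], "delta_rot": [0, 0, 0], "hand": 0.5},
  ],
)

```text
t: 11.7
eef_pos: [0.4819, -0.1797, 0.0067]
ee_rot: [-3.141, -0.0, -0.082]
force: [-0.2, 0.8, 1.3]
width: 0.0122
```

```bash
python3 - <<'E'
from station import *
import cv2
s=get_state();print(s['t'],s['eef_pos'],s['ee_rot'],s['force'],s['moment'],s['width'])
f=grab_frame("wrist");cv2.imwrite("pics/w8.png",cv2.resize(f[0:300,60:360],None,fx=2,fy=2,interpolation=cv2.INTER_CUBIC))
E
```

```text
11.7 [ 0.48191993 -0.17971633  0.00668988] [-3.14145859e+00 -8.45013094e-06 -8.18495558e-02] [-0.22632183  0.83890377  1.29171376] [0.19641831 0.15476253 0.01942929] 0.012235703787377346
```

View pics/w8.png

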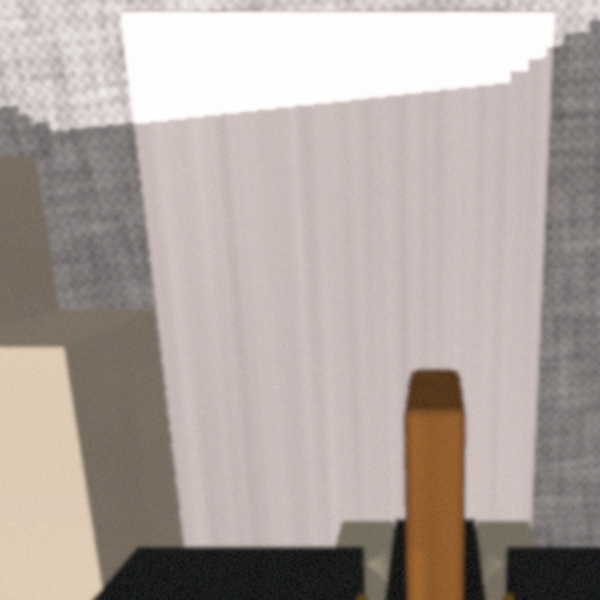

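Request:
move_arm(
  rows=[
    {"delta_pos": [0, 0.05, 0], "delta_rot": [0, 0, 0.3], "hand": 0.5},
    {"delta_pos": [0, 0.05, 0], "delta_rot": [0, 0, 0.3], "hand": 0.5},
    {"delta_pos": [0, 0.05, 0], "delta_rot": [0, 0, 0], "hand": 0.5},
    {"delta_pos": [0, 0, 0], "delta_rot": [0, 0, 0], "hand": 0.5},
    {"delta_pos": [0, 0, 0], "delta_rot": [0, 0, 0], "hand": 0.5},
    {"delta_pos": [0, 0, 0], "delta_rot": [0, 0, 0], "hand": 0.5},
    {"delta_pos": [0, 0, 0], "delta_rot": [0, 0, 0], "hand": 0.5},
    {"delta_pos": [0, 0, 0], "delta_rot": [0, 0, 0], "hand": 0.5},
    {"delta_pos": [0, 0, 0], "delta_rot": [0, 0, 0], "hand": 0.5},
    {"delta_pos": [0, 0, 0], "delta_rot": [0, 0, 0], "hand": 0.5},
  ],
)

```text
t: 12.75
eef_pos: [0.482, -0.1784, 0.0067]
ee_rot: [3.142, -0.0, -0.071]
force: [0.9, -1.9, 0.6]
width: 0.0118
```

```bash
python3 - <<'E'
from station import *
import cv2
s=get_state();print(s['t'],s['eef_pos'],s['ee_rot'],s['force'],s['moment'],s['width'])
f=grab_frame("wrist");cv2.imwrite("pics/w9.png",cv2.resize(f[100:300,60:200],None,fx=4,fy=3,interpolation=cv2.INTER_CUBIC))
E
```

```text
12.75 [ 0.48200639 -0.17836103  0.00667182] [ 3.14156290e+00 -8.72227551e-05 -7.13527961e-02] [ 0.93554958 -1.9364181   0.57302186] [-0.73729353 -0.22207146 -0.02248296] 0.011792922382780919
```

View pics/w9.png

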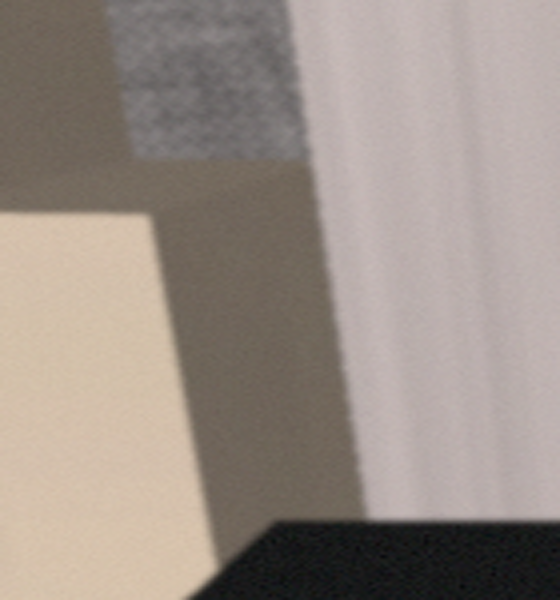

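Request:
move_arm(
  rows=[
    {"delta_pos": [0, 0.05, 0], "delta_rot": [0, 0, 0], "hand": 0.5},
    {"delta_pos": [0, 0.05, 0], "delta_rot": [0, 0, 0], "hand": 0.5},
    {"delta_pos": [0, 0, 0], "delta_rot": [0, 0, 0], "hand": 0.5},
    {"delta_pos": [0, 0, 0], "delta_rot": [0, 0, 0], "hand": 0.5},
    {"delta_pos": [0, 0, 0], "delta_rot": [0, 0, 0], "hand": 0.5},
    {"delta_pos": [0, 0, 0], "delta_rot": [0, 0, 0], "hand": 0.5},
    {"delta_pos": [0, 0, 0], "delta_rot": [0, 0, 0], "hand": 0.5},
    {"delta_pos": [0, 0, 0], "delta_rot": [0, 0, 0], "hand": 0.5},
    {"delta_pos": [0, 0, 0], "delta_rot": [0, 0, 0], "hand": 0.5},
    {"delta_pos": [0, 0, 0], "delta_rot": [0, 0, 0], "hand": 0.5},
  ],
)

```text
t: 13.8
eef_pos: [0.4815, -0.1778, 0.0067]
ee_rot: [3.141, 0.001, -0.072]
force: [-0.8, -6.0, 0.2]
width: 0.0118
```

Request:
move_arm(
  rows=[
    {"delta_pos": [0, 0, 0], "delta_rot": [0, 0, 0], "hand": 1.5},
    {"delta_pos": [0, 0, 0], "delta_rot": [0, 0, 0], "hand": 2},
    {"delta_pos": [0, 0, 0], "delta_rot": [0, 0, 0], "hand": 3},
    {"delta_pos": [0, 0, 0], "delta_rot": [0, 0, 0], "hand": 4},
    {"delta_pos": [0, 0, 0], "delta_rot": [0, 0, 0], "hand": 4},
    {"delta_pos": [0, 0, 1], "delta_rot": [0, 0, 0], "hand": 4},
    {"delta_pos": [0, 0, 2], "delta_rot": [0, 0, 0], "hand": 4},
    {"delta_pos": [0, 0, 3], "delta_rot": [0, 0, 0], "hand": 4},
    {"delta_pos": [0, 0, 3.5], "delta_rot": [0, 0, 0], "hand": 4},
    {"delta_pos": [0, 0, 3.5], "delta_rot": [0, 0, 0], "hand": 4},
  ],
)

```text
t: 14.8
eef_pos: [0.4816, -0.1773, 0.1387]
ee_rot: [3.142, -0.0, -0.071]
force: [2.1, 0.7, 0.6]
width: 0.0401
```

```bash
python3 - <<'E'
from station import *
import cv2
s=get_state();print(s['t'],s['eef_pos'],s['ee_rot'],s['force'],s['moment'],s['width'])
f=grab_frame("wrist");cv2.imwrite("pics/w10.png",f)
E
```

```text
14.8 [ 0.48161547 -0.17734267  0.13868145] [ 3.14151523e+00 -4.71015972e-05 -7.11943972e-02] [2.09831277 0.69220587 0.55293358] [-0.04199625 -0.20654364  0.05009245] 0.04005596546811059
```

View pics/w10.png

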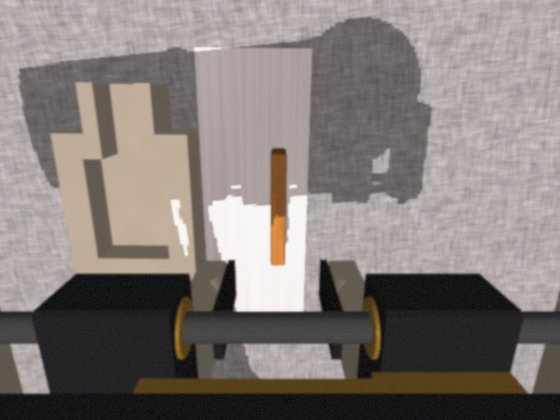

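The straightedge now lies flush along the bottom half, with its edge at about column 200, and the gripper has let go. I'll refine the bottom half's pose from this view.

```bash
python3 - <<'E'
import cv2
f=cv2.imread("pics/w10.png")
cv2.imwrite("pics/w10a.png",cv2.resize(f[70:280,40:220],None,fx=4,fy=2.8,interpolation=cv2.INTER_CUBIC))
cv2.imwrite("pics/w10b.png",cv2.resize(f[40:280,180:330],None,fx=4,fy=2.4,interpolation=cv2.INTER_CUBIC))
E
```

```text
(no output)
```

View pics/w10a.png

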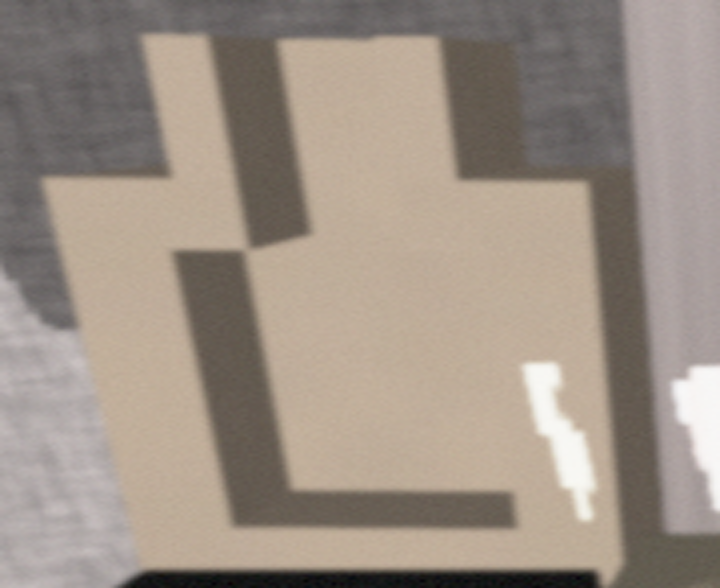

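View pics/w10b.png

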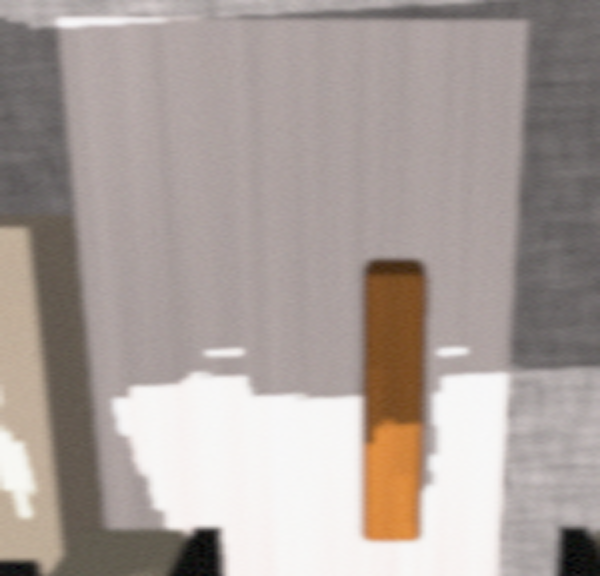

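```bash
python3 - <<'E'
from h import *
c=wristcam([0.48161547,-0.17734267,0.13868145],[3.14151523,0,-7.11943972e-02])
A=lambda p,m:("wrist",src(p,np.array([4,2.8]),(40,70)),m)
B=lambda p,m:("wrist",src(p,np.array([4,2.4]),(180,40)),m)
def show(n,o):
    x,r=fit(o,0,(.49,-.1,0),c);print(n,np.round(x*[1000,1000,57.3],1),np.round(r,1).tolist());return x
l=show("lo",[A((142,35),(92,25,45)),A((440,37),(92,-25,45)),A((170,177),(58,25,45)),A((42,177),(58,48,45)),A((457,180),(58,-25,45)),A((588,181),(58,-48,45)),A((625,562),(-58,-48,45))])
e=show("se",[B((58,22),(120,65,6)),B((528,20),(120,-25,6)),B((102,527),(-100,65,6))][:2]+[B((364,540),(-45,6,42)),B((419,540),(-45,-6,42))])
for yaw in (e[2],):
  pm=e[:2]+np.array([-np.sin(yaw),np.cos(yaw)])*.065
  d=pm-l[:2];cc,s=np.cos(l[2]),np.sin(l[2]);print("edge_mid in lower",cc*d[0]+s*d[1],-s*d[0]+cc*d[1])
E
```

```text
lo [489.6 -65.1  -4.7] [[-0.1, -0.5], [-0.4, -0.3], [0.6, 0.2], [-0.1, -0.1], [0.0, -0.0], [-0.0, -0.0], [0.2, 11.3]]
se [ 479.7 -177.8   -4.4] [[-1.2, -2.0], [0.5, -0.5], [-0.4, 2.1], [0.9, 2.1]]
edge_mid in lower -0.0009353853051938055 -0.04813348569307857
```

Request:
move_arm(
  rows=[
    {"delta_pos": [0, 4, 2], "delta_rot": [0, 0, 0.75], "hand": 6},
    {"delta_pos": [0, 4, 2], "delta_rot": [0, 0, 0.75], "hand": 6},
    {"delta_pos": [0, 4, 2], "delta_rot": [0, 0, 0.75], "hand": 6},
    {"delta_pos": [0, 4.7, 1], "delta_rot": [0, 0, 0.75], "hand": 6},
    {"delta_pos": [0, 4.8, 0], "delta_rot": [0, 0, 0.75], "hand": 6},
    {"delta_pos": [0, 4.8, 0], "delta_rot": [0, 0, 0.75], "hand": 6},
    {"delta_pos": [0, 4.8, 0], "delta_rot": [0, 0, 0.75], "hand": 6},
    {"delta_pos": [0, 4.8, 0], "delta_rot": [0, 0, 0.75], "hand": 6},
    {"delta_pos": [0, 4.8, 0], "delta_rot": [0, 0, 0.75], "hand": 6},
    {"delta_pos": [0, 4.8, 0], "delta_rot": [0, 0, 0.75], "hand": 6},
  ],
)

```text
t: 15.85
eef_pos: [0.4814, 0.2797, 0.2075]
ee_rot: [-3.141, -0.001, 0.061]
force: [0.4, -0.1, 0.1]
width: 0.0597
```

Request:
move_arm(
  rows=[
    {"delta_pos": [0.2, 3.2, 0], "delta_rot": [0, 0, 0], "hand": 6},
    {"delta_pos": [0, 0, 0], "delta_rot": [0, 0, 0], "hand": 6},
    {"delta_pos": [0, 0, 0], "delta_rot": [0, 0, 0], "hand": 6},
    {"delta_pos": [0, 0, -1], "delta_rot": [0, 0, 0], "hand": 6},
    {"delta_pos": [0, 0, -1], "delta_rot": [0, 0, 0], "hand": 6},
    {"delta_pos": [0, 0, -1], "delta_rot": [0, 0, 0], "hand": 6},
    {"delta_pos": [0, 0, -1], "delta_rot": [0, 0, 0], "hand": 6},
    {"delta_pos": [0, 0, -1], "delta_rot": [0, 0, 0], "hand": 6},
    {"delta_pos": [0, 0, 0], "delta_rot": [0, 0, 0], "hand": 6},
    {"delta_pos": [0, 0, 0], "delta_rot": [0, 0, 0], "hand": 6},
  ],
)

```text
t: 16.85
eef_pos: [0.484, 0.3095, 0.1564]
ee_rot: [3.141, 0.0, 0.06]
force: [0.1, -0.2, 0.0]
width: 0.0599
```

```bash
python3 - <<'E'
from station import *
import cv2
s=get_state();print(s['t'],s['eef_pos'],s['ee_rot'],s['force'],s['moment'],s['width'])
f=grab_frame("wrist");cv2.imwrite("pics/w11.png",f)
cv2.imwrite("pics/w11a.png",cv2.resize(f[80:300,170:390],None,fx=3.6,fy=2.7,interpolation=cv2.INTER_CUBIC))
E
```

```text
16.85 [0.48400383 0.30954322 0.15640885] [3.14101609e+00 3.03634868e-04 5.95354467e-02] [ 0.09211918 -0.17985282  0.03581789] [-0.00249611 -0.05408633 -0.00166294] 0.05987201587464181
```

View pics/w11.png

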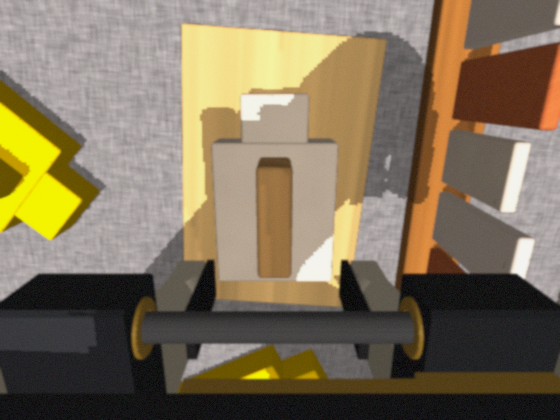

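View pics/w11a.png

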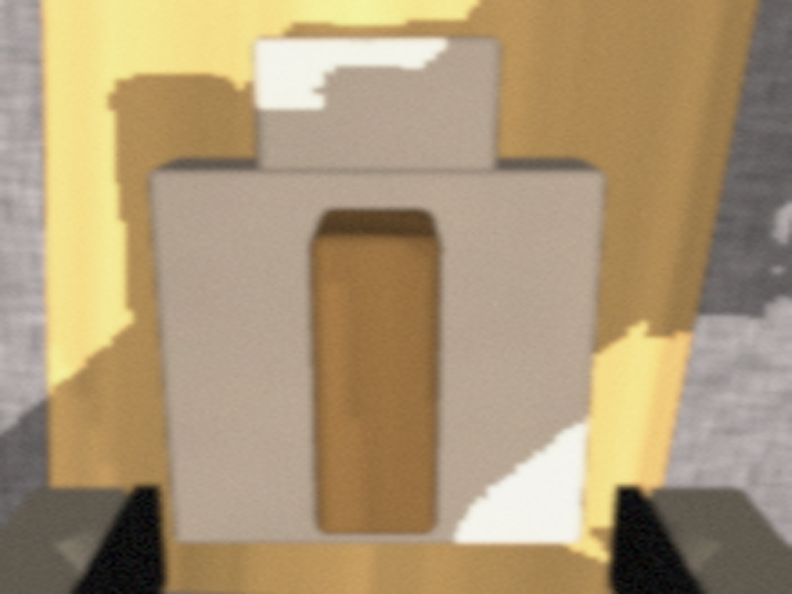

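```bash
python3 - <<'E'
from h import *
pos=[0.48400383,0.30954322,0.15640885]
c=wristcam(pos,[3.14101609e+00,3.036e-04,5.95354467e-02])
A=lambda p,m:("wrist",src(p,np.array([3.6,2.7]),(170,80)),m)
o=[A((152,172),(58,48,35)),A((604,172),(58,-48,35)),A((177,541),(-58,48,35)),A((580,541),(-58,-48,35)),A((312,238),(48,12,80)),A((440,238),(48,-12,80)),A((317,533),(-32,12,80)),A((437,533),(-32,-12,80))]
x,r=fit(o,.015,(.48,.3,0),c);print(np.round(x*[1000,1000,57.3],1),np.round(r,1).tolist())
g=x[:2]+.008*np.array([np.cos(x[2]),np.sin(x[2])]);print("grip",g,"shift",g-pos[:2])
E
```

```text
[476.1 311.3   3.4] [[-1.9, -1.0], [1.7, -0.9], [-1.0, 1.9], [1.1, 2.0], [-1.2, -1.0], [1.2, -1.0], [-0.5, 2.9], [0.4, 2.9]]
grip [0.48412659 0.31178151] shift [0.00012276 0.00223829]
```

Request:
move_arm(
  rows=[
    {"delta_pos": [0, 0.2, -1.5], "delta_rot": [0, 0, 0], "hand": 6},
    {"delta_pos": [0, 0, -2], "delta_rot": [0, 0, 0], "hand": 6},
    {"delta_pos": [0, 0, -2], "delta_rot": [0, 0, 0], "hand": 6},
    {"delta_pos": [0, 0, -2], "delta_rot": [0, 0, 0], "hand": 6},
    {"delta_pos": [0, 0, -1.5], "delta_rot": [0, 0, 0], "hand": 6},
    {"delta_pos": [0, 0, -1], "delta_rot": [0, 0, 0], "hand": 6},
    {"delta_pos": [0, 0, -0.6], "delta_rot": [0, 0, 0], "hand": 6},
    {"delta_pos": [0, 0, 0], "delta_rot": [0, 0, 0], "hand": 6},
    {"delta_pos": [0, 0, 0], "delta_rot": [0, 0, 0], "hand": 5},
    {"delta_pos": [0, 0, 0], "delta_rot": [0, 0, 0], "hand": 4},
  ],
  force=40,
)

```text
t: 17.9
eef_pos: [0.4844, 0.3121, 0.0515]
ee_rot: [-3.141, -0.001, 0.06]
force: [-0.5, -0.6, 0.7]
width: 0.0488
```

Request:
move_arm(
  rows=[
    {"delta_pos": [0, 0, 0], "delta_rot": [0, 0, 0], "hand": 3},
    {"delta_pos": [0, 0, 0], "delta_rot": [0, 0, 0], "hand": 2},
    {"delta_pos": [0, 0, 0], "delta_rot": [0, 0, 0], "hand": 1},
    {"delta_pos": [0, 0, 0], "delta_rot": [0, 0, 0], "hand": 1},
    {"delta_pos": [0, 0, 0], "delta_rot": [0, 0, 0], "hand": 1},
    {"delta_pos": [0, 0, 0], "delta_rot": [0, 0, 0], "hand": 1},
    {"delta_pos": [0, 0, 0], "delta_rot": [0, 0, 0], "hand": 1},
    {"delta_pos": [0, 0, 0], "delta_rot": [0, 0, 0], "hand": 1},
    {"delta_pos": [0, 0, 0], "delta_rot": [0, 0, 0], "hand": 1},
    {"delta_pos": [0, 0, 0], "delta_rot": [0, 0, 0], "hand": 1},
  ],
)

```text
t: 18.9
eef_pos: [0.484, 0.3117, 0.0509]
ee_rot: [-3.141, -0.0, 0.06]
force: [-1.3, -0.7, 6.1]
width: 0.0238
```

```bash
python3 - <<'E'
from station import *
import cv2
s=get_state();print(s['t'],s['eef_pos'],s['ee_rot'],s['force'],s['moment'],s['width'])
f=grab_frame("wrist");cv2.imwrite("pics/w12.png",f)
E
```

```text
18.9 [0.48400552 0.31174241 0.05089029] [-3.14142404e+00 -2.13628498e-04  5.96298546e-02] [-1.3407034  -0.72544502  6.08531951] [-0.27684921  0.53284051  0.00495858] 0.023807304033516496
```

View pics/w12.png

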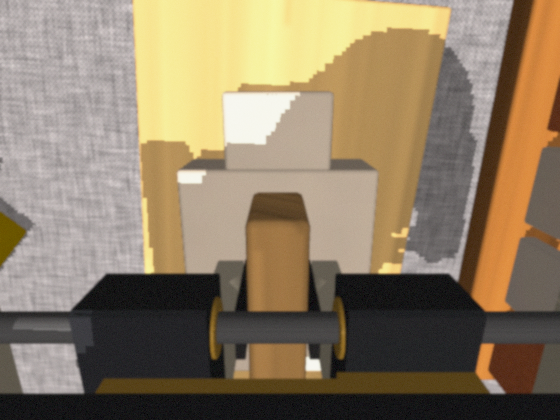

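Request:
move_arm(
  rows=[
    {"delta_pos": [0, 0, 0.5], "delta_rot": [0, 0, 0], "hand": 1},
    {"delta_pos": [0, 0, 1], "delta_rot": [0, 0, 0], "hand": 1},
    {"delta_pos": [0, 0, 2], "delta_rot": [0, 0, 0], "hand": 1},
    {"delta_pos": [0, 0, 2.5], "delta_rot": [0, 0, 0], "hand": 1},
    {"delta_pos": [0, 0, 2.5], "delta_rot": [0, 0, 0], "hand": 1},
    {"delta_pos": [0, 0, 2.5], "delta_rot": [0, 0, 0], "hand": 1},
    {"delta_pos": [0, 0, 2.5], "delta_rot": [0, 0, 0], "hand": 1},
    {"delta_pos": [0, 0, 1.5], "delta_rot": [0, 0, 0], "hand": 1},
    {"delta_pos": [0, 0, 1], "delta_rot": [0, 0, 0], "hand": 1},
    {"delta_pos": [0, 0, 0], "delta_rot": [0, 0, 0], "hand": 1},
  ],
)

```text
t: 19.95
eef_pos: [0.4842, 0.312, 0.212]
ee_rot: [-3.14, -0.001, 0.06]
force: [-0.2, -0.4, -4.0]
width: 0.0234
```

```bash
python3 - <<'E'
from station import *
import cv2
s=get_state();print(s['t'],s['eef_pos'],s['ee_rot'],s['force'],s['moment'],s['width'])
f=grab_frame("wrist");cv2.imwrite("pics/w13.png",f)
f=grab_frame("side");cv2.imwrite("pics/sd13.png",cv2.resize(f[60:220,180:360],None,fx=4,fy=3.6,interpolation=cv2.INTER_CUBIC))
E
```

```text
19.95 [0.48424445 0.31200961 0.21198674] [-3.14007039e+00 -1.42502112e-03  5.96458739e-02] [-0.19582494 -0.36565358 -3.97744097] [-0.00069916  0.01325708  0.00422082] 0.023407910808566024
```

View pics/w13.png

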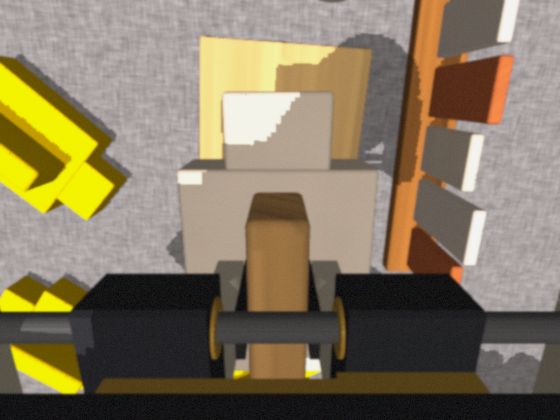

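View pics/sd13.png

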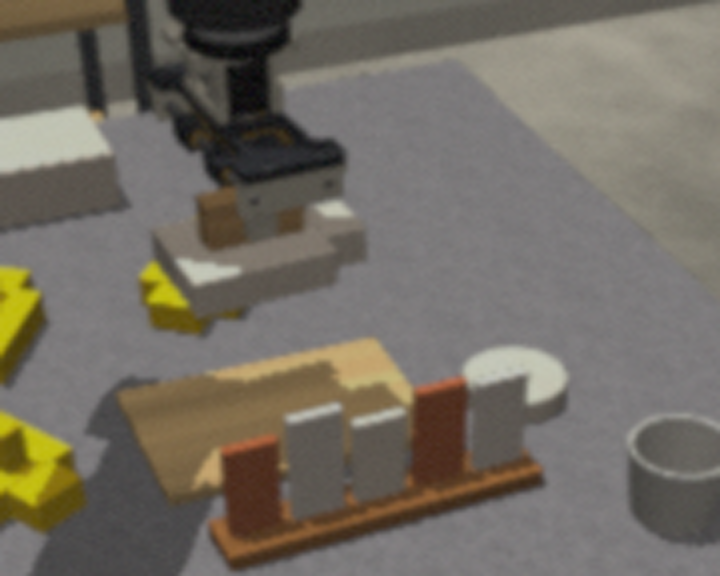

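Request:
move_arm(
  rows=[
    {"delta_pos": [0, -1.5, 0.2], "delta_rot": [0, 0, 0], "hand": 1},
    {"delta_pos": [0, -3, 0], "delta_rot": [0, 0, 0], "hand": 1},
    {"delta_pos": [0.1, -4, 0], "delta_rot": [0, 0, -0.8], "hand": 1},
    {"delta_pos": [0.2, -4, 0], "delta_rot": [0, 0, -1], "hand": 1},
    {"delta_pos": [0.2, -4, 0], "delta_rot": [0, 0, -1], "hand": 1},
    {"delta_pos": [0.2, -4, 0], "delta_rot": [0, 0, -1], "hand": 1},
    {"delta_pos": [0.2, -4, 0], "delta_rot": [0, 0, -1], "hand": 1},
    {"delta_pos": [0.2, -4, 0], "delta_rot": [0, 0, -1], "hand": 1},
    {"delta_pos": [0.2, -4, 0], "delta_rot": [0, 0, -1], "hand": 1},
    {"delta_pos": [0, -3, 0], "delta_rot": [0, 0, -1.1], "hand": 1},
  ],
)

```text
t: 21.05
eef_pos: [0.4958, -0.0459, 0.2118]
ee_rot: [3.141, 0.002, -0.08]
force: [0.8, -0.1, -3.0]
width: 0.024
```

Request:
move_arm(
  rows=[
    {"delta_pos": [0, -1.7, 0], "delta_rot": [0, 0, 0], "hand": 1},
    {"delta_pos": [0, -0.6, 0], "delta_rot": [0, 0, 0], "hand": 1},
    {"delta_pos": [0, 0, -1], "delta_rot": [0, 0, 0], "hand": 1},
    {"delta_pos": [0, 0, -1.5], "delta_rot": [0, 0, 0], "hand": 1},
    {"delta_pos": [0, 0, -2], "delta_rot": [0, 0, 0], "hand": 1},
    {"delta_pos": [0, 0, -2], "delta_rot": [0, 0, 0], "hand": 1},
    {"delta_pos": [0, 0, -1], "delta_rot": [0, 0, 0], "hand": 1},
    {"delta_pos": [0, 0, -0.5], "delta_rot": [0, 0, 0], "hand": 1},
    {"delta_pos": [0, 0, 0], "delta_rot": [0, 0, 0], "hand": 1},
    {"delta_pos": [0, 0, 0], "delta_rot": [0, 0, 0], "hand": 1},
  ],
)

```text
t: 22.05
eef_pos: [0.4975, -0.0661, 0.1333]
ee_rot: [-3.142, -0.001, -0.078]
force: [-0.6, 0.4, -3.2]
width: 0.0239
```

```bash
python3 - <<'E'
from station import *
import cv2
s=get_state();print(s['t'],s['eef_pos'],s['ee_rot'],s['force'],s['moment'],s['width'])
f=grab_frame("wrist");cv2.imwrite("pics/w14.png",f)
f=grab_frame("side");cv2.imwrite("pics/sd14.png",cv2.resize(f[190:340,230:400],None,fx=4.4,fy=4,interpolation=cv2.INTER_CUBIC))
f=grab_frame("scene");cv2.imwrite("pics/sc14.png",cv2.resize(f[120:250,130:300],None,fx=4.4,fy=4.4,interpolation=cv2.INTER_CUBIC))
E
```

```text
22.05 [ 0.49753122 -0.06606246  0.13327898] [-3.14155528e+00 -1.00462803e-03 -7.77030758e-02] [-0.60559619  0.35912097 -3.21564542] [ 0.00352105 -0.00786986  0.0111861 ] 0.02387404459545653
```

View pics/w14.png

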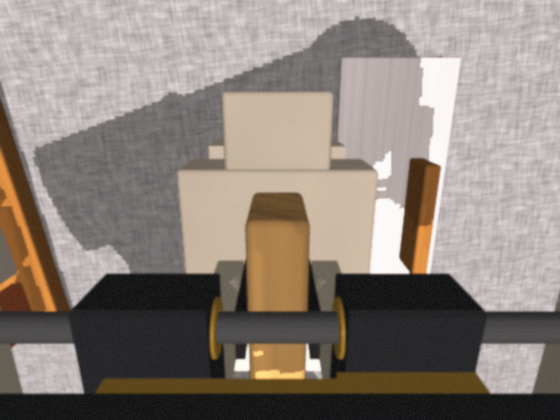

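View pics/sd14.png

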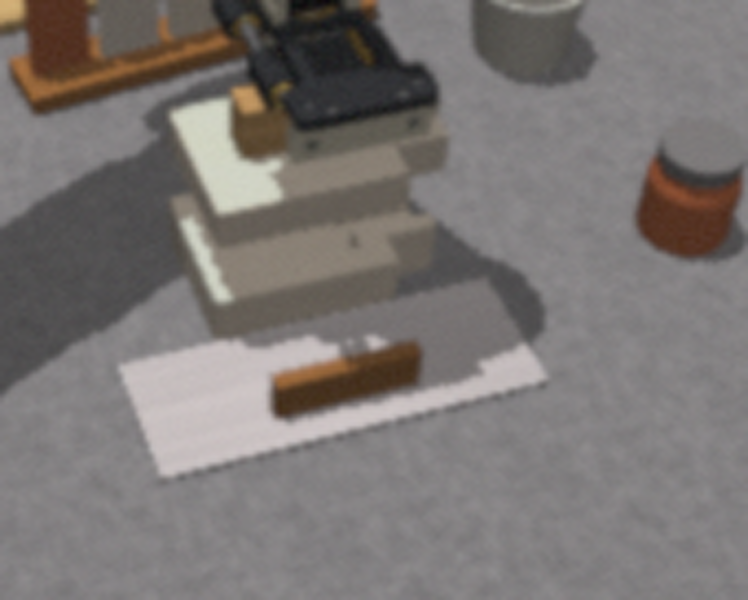

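View pics/sc14.png

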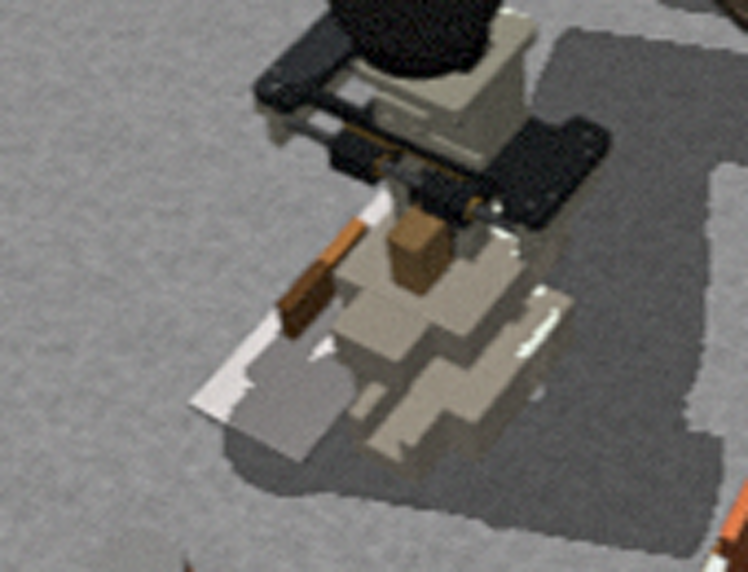

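Request:
move_arm(
  rows=[
    {"delta_pos": [0, 0.05, -0.6], "delta_rot": [0, 0, 0], "hand": 1},
    {"delta_pos": [0, 0, -0.8], "delta_rot": [0, 0, 0], "hand": 1},
    {"delta_pos": [0, 0, -0.8], "delta_rot": [0, 0, 0], "hand": 1},
    {"delta_pos": [0, 0, -0.5], "delta_rot": [0, 0, 0], "hand": 1},
    {"delta_pos": [0, 0, -0.4], "delta_rot": [0, 0, 0], "hand": 1},
    {"delta_pos": [0, 0, -0.2], "delta_rot": [0, 0, 0], "hand": 1},
    {"delta_pos": [0, 0, 0], "delta_rot": [0, 0, 0], "hand": 1},
    {"delta_pos": [0, 0, 0], "delta_rot": [0, 0, 0], "hand": 1},
    {"delta_pos": [0, 0, 0], "delta_rot": [0, 0, 0], "hand": 1},
    {"delta_pos": [0, 0, 0], "delta_rot": [0, 0, 0], "hand": 1},
  ],
)

```text
t: 23.2
eef_pos: [0.4971, -0.0658, 0.0999]
ee_rot: [-3.141, -0.001, -0.078]
force: [0.5, -0.7, -4.8]
width: 0.0236
```

```bash
python3 - <<'E'
from station import *
import cv2
s=get_state();print(s['t'],s['eef_pos'],s['ee_rot'],s['force'],s['moment'],s['width'])
f=grab_frame("side");cv2.imwrite("pics/sd15r.png",f);cv2.imwrite("pics/sd15.png",cv2.resize(f[205:280,260:350],None,fx=8,fy=8,interpolation=cv2.INTER_CUBIC))
f=grab_frame("scene");cv2.imwrite("pics/sc15r.png",f);cv2.imwrite("pics/sc15.png",cv2.resize(f[165:235,190:275],None,fx=8,fy=8,interpolation=cv2.INTER_CUBIC))
E
```

```text
23.2 [ 0.49711535 -0.06579146  0.09991132] [-3.14143241e+00 -5.16352078e-04 -7.83300472e-02] [ 0.46274124 -0.68148967 -4.75710712] [-0.05204651 -0.00121061 -0.00623577] 0.023607159993447556
```

View pics/sd15.png

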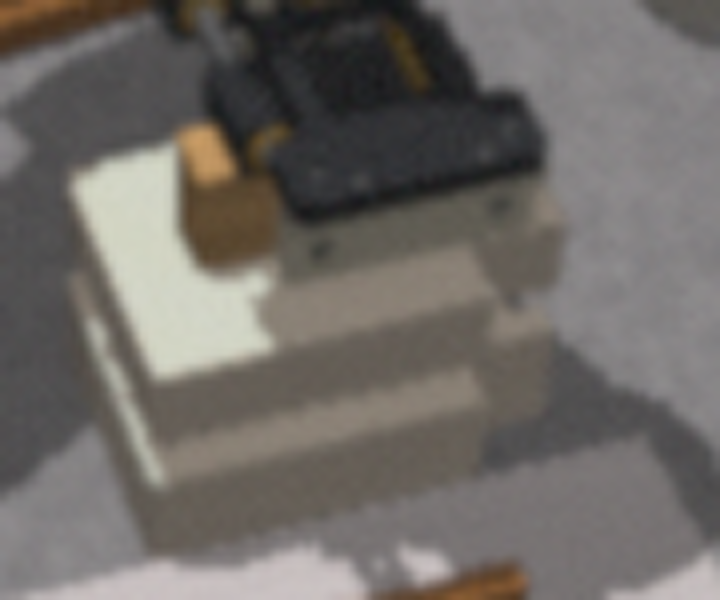

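View pics/sc15.png

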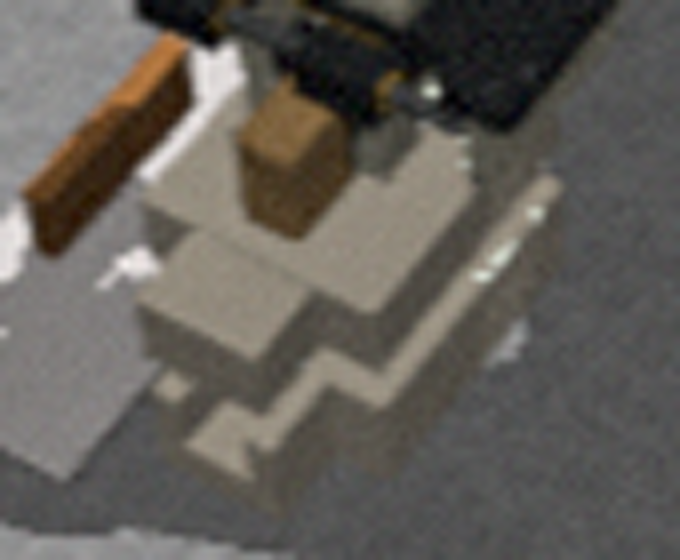

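```bash
python3 - <<'E'
from h import *
S=lambda p,m:("side",src(p,8,(260,205)),m)
C=lambda p,m:("scene",src(p,8,(190,165)),m)
us=[S((160,380),(-58,-48,35)),S((72,182),(-58,48,35)),S((490,292),(58,-48,35)),S((160,445),(-58,-48,0)),S((487,357),(58,-48,0))]
ls=[S((160,487),(-58,-48,45)),S((487,403),(58,-48,45)),S((155,553),(-58,-48,0)),S((487,467),(58,-48,0)),S((75,275),(-58,48,45))]
uc=[C((375,310),(58,48,35)),C((145,197),(58,-48,35)),C((140,303),(93,-25,35)),C((252,360),(93,25,35)),C((312,290),(58,25,35))]
lc=[C((378,405),(58,48,45)),C((557,182),(-58,48,45)),C((250,475),(92,25,45))]
for n,u,l in(("side",us,ls),("scene",uc,lc),("both",us+uc,ls+lc)):
    a,ra=fit(u,.064);b,rb=fit(l,0);print(n,np.round(a*[1000,1000,57.3],1),np.round(b*[1000,1000,57.3],1),"diff",np.round((a-b)*[1000,1000,57.3],1));print(np.round(ra,1).tolist(),np.round(rb,1).tolist())
E
```

```text
side [489.8 -66.6  -3.2] [492.8 -65.1  -4.7] diff [-3.  -1.4  1.5]
[[-0.2, 0.0], [-1.3, -1.4], [1.2, -0.5], [-0.3, 0.8], [0.5, 0.4]] [[-0.1, -0.8], [0.6, -0.9], [0.4, 1.6], [-0.6, 1.8], [-0.3, -0.6]]
scene [492.1 -62.9  -5. ] [494.6 -67.   -4.5] diff [-2.5  4.1 -0.5]
[[0.1, 0.9], [-0.6, -0.0], [-0.9, -0.8], [0.6, 0.1], [0.8, -0.2]] [[-0.5, 0.9], [-0.4, 0.4], [1.4, -2.7]]
both [491.1 -65.6  -3.6] [493.1 -66.2  -5.1] diff [-2.   0.6  1.6]
[[-0.0, -0.5], [-1.0, -1.9], [1.4, -0.7], [-0.1, 0.3], [0.8, 0.1], [0.1, 0.2], [-1.1, -0.1], [-1.0, -0.9], [0.7, -0.3], [0.7, -0.8]] [[-0.0, -0.6], [0.8, -0.5], [0.5, 1.8], [-0.4, 2.2], [-0.0, -0.5], [-0.3, 0.6], [0.2, 0.3], [1.6, -3.1]]
```

Request:
move_arm(
  rows=[
    {"delta_pos": [0.1, 0, -0.1], "delta_rot": [0, 0, -0.2], "hand": 1},
    {"delta_pos": [0.05, 0, -0.2], "delta_rot": [0, 0, 0], "hand": 1},
    {"delta_pos": [0, 0, -0.2], "delta_rot": [0, 0, 0], "hand": 1},
    {"delta_pos": [0, 0, -0.2], "delta_rot": [0, 0, 0], "hand": 1},
    {"delta_pos": [0, 0, -0.1], "delta_rot": [0, 0, 0], "hand": 1},
    {"delta_pos": [0, 0, 0], "delta_rot": [0, 0, 0], "hand": 1},
    {"delta_pos": [0, 0, 0], "delta_rot": [0, 0, 0], "hand": 1},
    {"delta_pos": [0, 0, 0], "delta_rot": [0, 0, 0], "hand": 1},
    {"delta_pos": [0, 0, 0], "delta_rot": [0, 0, 0], "hand": 1},
    {"delta_pos": [0, 0, 0], "delta_rot": [0, 0, 0], "hand": 1},
  ],
)

```text
t: 24.3
eef_pos: [0.4985, -0.0658, 0.0917]
ee_rot: [-3.142, -0.0, -0.082]
force: [0.0, 0.5, -3.8]
width: 0.0238
```

```bash
python3 - <<'E'
from station import *
import cv2
s=get_state();print(s['t'],s['eef_pos'],s['ee_rot'],s['force'],s['moment'],s['width'])
f=grab_frame("side");cv2.imwrite("pics/sd16.png",cv2.resize(f[205:310,255:365],None,fx=7,fy=5.6,interpolation=cv2.INTER_CUBIC))
f=grab_frame("scene");cv2.imwrite("pics/sc16.png",f)
cv2.imwrite("pics/w16.png",grab_frame("wrist"))
E
```

```text
24.3 [ 0.49849472 -0.06580353  0.09173666] [-3.14153144e+00 -1.67602329e-04 -8.17912490e-02] [ 3.63118895e-03  4.79688823e-01 -3.83352609e+00] [-0.04202269  0.06837347 -0.01544014] 0.023819672552368793
```

View pics/sd16.png

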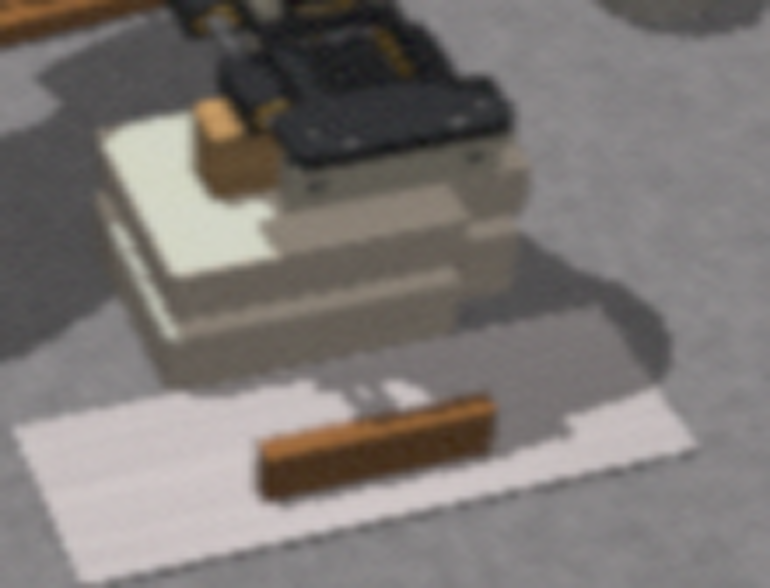

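View pics/sc16.png

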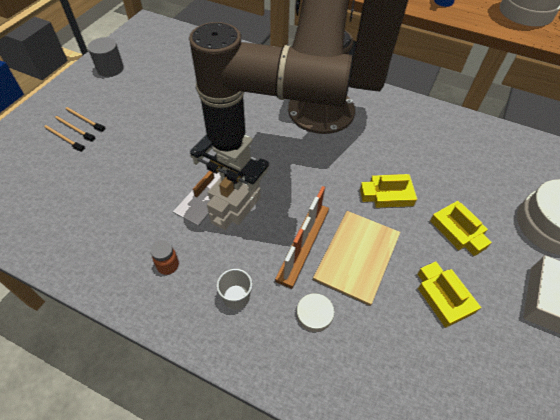

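View pics/w16.png

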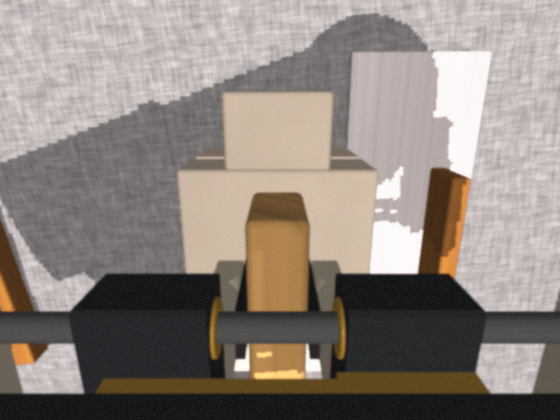

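```bash
python3 - <<'E'
from station import *
print(job_done()); s=get_state();print(s['t'],s['eef_pos'],s['force'],s['width'])
E
```

```text
the job is handed in; nothing more can be done
None
the job is handed in; nothing more can be done
```

I handed the job in at about 24.5 s of the 53 s. The straightedge lies flush and released, and the top half is held about 11 mm above the bottom half. No verdict was reported.

**Straightedge:** I pressed it against the far long side until the wrist force read about 6 N, then let go. From the wrist camera, its edge middle is at about (-1, -48) mm in the bottom half's frame, parallel within about 0.5°. The last pictures still show it lying flat and flush.

**Top half:** I gripped it by the batten (measured width 23.8 mm) and carried it over the rack with its underside at about 176 mm. It now sits level with its underside at about 56 mm and the necks at the same end. Before the last nudge the cameras put it about 2–3 mm off along x. I moved it 1.5 mm that way and turned it 0.2°, then judged the final alignment by eye only.

**Checks that disagreed:**
- **First grasp missed:** the fingertips are about 10 mm behind the reported TCP, not 22 mm ahead as stated. The fingers closed on top of the handle with about 6 N and did not move the straightedge. I measured the offset in two cameras and planned with it from then on.
- **Sideways offset:** before the last nudge, the side and scene cameras differed by about 5 mm in y (-1.4 and +4.1 mm) and 2° in turn (+1.5° and -0.5°). The combined fit gave 0.6 mm and 1.6°.
- **Wrist camera scale:** objects appeared about 2–3% smaller than predicted. For the hover height I therefore used the lift from the known 15 mm board instead.

The tub, jar and disc look unmoved in the last scene picture, and I saw no contact with the rack.

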